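# Sieve the good grinding balls out of the drained bath

## Task

The grinding balls have been cleaned and the ultrasonic bath is drained. With the wire scoop, bring all three big good balls up out of the tank in one scoop, letting every worn little ball and chip drop back through the wires into the tank, and tip the three balls into the steel grinding jar; do not touch the big balls with the gripper. Then stand the scoop upright in its drip tray again, let go of it, and leave the jar lid and the blue-lidded jar alone.

Things in the scene. Friction and masses are not known exactly. Their poses are not given: they have to be found in the camera images.
- scoop: wire scoop, blue handle, 0.17 kg. Origin: middle of its flat underside, on which it stands; -y points out of its open front, x across, z up. Basket: back at y = +44 mm, lip at -42, 79 wide, 38 high. Floor: four 3 mm wires along y, at x = -9.5, 9.5 (tops 5 mm up) and -28, 28 (11 mm up), clear gaps 16 mm: 30 mm balls stay on, 13 mm pieces fall through. Balls roll to the lower end
- scoop_lip (a point): middle of the scoop's lip, at its underside: scoop frame (0, -41, 0) mm. The lip is one bare round wire 2 mm thick: flat at the very bottom for |x| < 20 mm, then bent up to 15 mm height at x = -37 and 37, to suit the tank floor. Balls roll out over it once the scoop is tipped more than about 20 degrees lip-down; they stay in when it is tipped lip-up
- scoop_grip (a point): middle of the scoop's blue handle, scoop frame (0, 77, 129) mm: a straight bar 94 mm long, 18 mm thick across the scoop's x (grip it so) and 24 mm the other way, leaning back 30 degrees from vertical: its long axis is (0, 0.5, 0.866) in the scoop frame. Two upright wire stems (up to 75 mm high) join it to the basket's back
- bath: white drained ultrasonic bath, fixed, 120 (x) x 264 (y) x 105 mm high; origin in the middle of its underside. Its steel tank is 88 mm (x) by 236 mm (y) inside and 60 mm deep in the middle, rim 105 mm above the origin. All balls and pieces start at y < 21 mm; the +y end is empty, room to set the scoop down, lip toward -y
- bath_floor (a point): middle of the tank's steel floor, bath frame (0, 0, 45) mm. Flat for 22 mm either side of the middle line along y, then sloping up 15 mm to the side walls at x = -44 and 44. The -y end wall slopes: foot at y = -88 mm, leaning out 30 degrees from vertical to y = -118 near the rim; the +y end wall (y = 118) is upright. The scoop's underside follows the floor, 2 to 3 mm to spare at the slopes
- tray: fixed shallow steel drip tray, 138 (x) x 150 (y) mm, edge 14 mm high, flat floor 132 x 144 mm, 3 mm above the origin (middle of its underside). The scoop stands in it at the start, lip toward the tray's -y within 0.2 rad, and goes back there
- jar: open round stainless grinding jar, fixed, 116 mm outside (122 mm at the collar), bore 104 mm, rim 86 mm and inner floor 8 mm above the origin (middle of its underside)
- jar_mouth (a point): middle of the jar's mouth, level with its rim, 86 mm above its underside. Room round the work: behind jar and bath stands a tall cream sampler (from x = 0.56 m on, y -0.09 to 0.37, 0.48 high); right of the bath a gas chromatograph (from x = 0.455 m on, y < -0.31, over 0.46 high); a wall at the left, y = 0.6; the bench's front edge is x = 0.385
- ball_0: a good grinding ball: white polished zirconia, 30 mm across, 85 g, slippery and free to roll; origin at its centre
- ball_1: a good grinding ball: white polished zirconia, 30 mm across, 85 g, slippery and free to roll; origin at its centre
- ball_2: a good grinding ball: white polished zirconia, 30 mm across, 85 g, slippery and free to roll; origin at its centre
- worn_0: a worn, undersized grinding ball, 13 mm across, cream-coloured, 10 g; origin at its centre
- worn_1: a worn, undersized grinding ball, 13 mm across, cream-coloured, 10 g; origin at its centre
- worn_2: a worn, undersized grinding ball, 13 mm across, cream-coloured, 10 g; origin at its centre
- shard_0: a chip broken off a ball: a white faceted pebble, about 11 mm across, 10 g, blunt enough to roll; origin under its middle as it lies at the start
- shard_1: a chip broken off a ball: a white faceted pebble, about 11 mm across, 10 g, blunt enough to roll; origin under its middle as it lies at the start
- jar_lid: bystander: loose steel lid of the jar lying behind the bath, 120 mm across, 42 mm high with its knob; origin in the middle of its underside
- septa_jar: bystander: small white screw jar with a blue lid, 53 mm across, 50 mm high; origin in the middle of its underside

How it is judged:
On the way, in this order (a step that is already met when the one before it is completed fails the run):
1. all three good balls lie in the scoop, the scoop's underside is lifted above the rim of the bath, and all five small pieces are in the tank (x of ball_0 in the frame of scoop between -0.036 and 0.036 m and y of ball_0 in the frame of scoop between -0.04 and 0.042 m and z of ball_0 in the frame of scoop between 0 and 0.04 m and x of ball_1 in the frame of scoop between -0.036 and 0.036 m and y of ball_1 in the frame of scoop between -0.04 and 0.042 m and z of ball_1 in the frame of scoop between 0 and 0.04 m and x of ball_2 in the frame of scoop between -0.036 and 0.036 m and y of ball_2 in the frame of scoop between -0.04 and 0.042 m and z of ball_2 in the frame of scoop between 0 and 0.04 m and x of worn_0 in the frame of bath between -0.046 and 0.046 m and y of worn_0 in the frame of bath between -0.12 and 0.12 m and z of worn_0 in the frame of bath between 0.04 and 0.105 m and x of worn_1 in the frame of bath between -0.046 and 0.046 m and y of worn_1 in the frame of bath between -0.12 and 0.12 m and z of worn_1 in the frame of bath between 0.04 and 0.105 m and x of worn_2 in the frame of bath between -0.046 and 0.046 m and y of worn_2 in the frame of bath between -0.12 and 0.12 m and z of worn_2 in the frame of bath between 0.04 and 0.105 m and x of shard_0 in the frame of bath between -0.046 and 0.046 m and y of shard_0 in the frame of bath between -0.12 and 0.12 m and z of shard_0 in the frame of bath between 0.04 and 0.105 m and x of shard_1 in the frame of bath between -0.046 and 0.046 m and y of shard_1 in the frame of bath between -0.12 and 0.12 m and z of shard_1 in the frame of bath between 0.04 and 0.105 m and z of scoop in the frame of bath above 0.115 m), for 0.2 s.
2. all three good balls lie in the jar (horizontal distance between each of ball_0, ball_1, ball_2 and jar below 0.05 m and z of ball_0 in the frame of jar between 0.01 and 0.08 m and z of ball_1 in the frame of jar between 0.01 and 0.08 m and z of ball_2 in the frame of jar between 0.01 and 0.08 m), for 0.2 s.
At the end, for the whole second after the job is handed in: The three 30 mm balls lie in the jar, the three worn balls and two chips lie in the tank below its rim, all at rest; the scoop stands flat on the tray floor, upright within 0.1 rad, its origin within 35 mm (x) and 42 mm (y) of the tray's middle (all of step 2 and x of worn_0 in the frame of bath between -0.046 and 0.046 m and y of worn_0 in the frame of bath between -0.12 and 0.12 m and z of worn_0 in the frame of bath between 0.04 and 0.105 m and x of worn_1 in the frame of bath between -0.046 and 0.046 m and y of worn_1 in the frame of bath between -0.12 and 0.12 m and z of worn_1 in the frame of bath between 0.04 and 0.105 m and x of worn_2 in the frame of bath between -0.046 and 0.046 m and y of worn_2 in the frame of bath between -0.12 and 0.12 m and z of worn_2 in the frame of bath between 0.04 and 0.105 m and x of shard_0 in the frame of bath between -0.046 and 0.046 m and y of shard_0 in the frame of bath between -0.12 and 0.12 m and z of shard_0 in the frame of bath between 0.04 and 0.105 m and x of shard_1 in the frame of bath between -0.046 and 0.046 m and y of shard_1 in the frame of bath between -0.12 and 0.12 m and z of shard_1 in the frame of bath between 0.04 and 0.105 m and x of scoop in the frame of tray between -0.035 and 0.035 m and y of scoop in the frame of tray between -0.042 and 0.042 m and z of scoop in the frame of tray below 0.008 m and angle between scoop's own z axis and vertical below 0.1 rad and linear speed of each of ball_0, ball_1, ball_2, worn_0, worn_1, worn_2, shard_0, shard_1, scoop below 0.02 m/s); the robot touches nothing.
It fails at once if the gripper's fingers touch a good ball (contact force between the fingers and ball_0 above 0.3 N or contact force between the fingers and ball_1 above 0.3 N or contact force between the fingers and ball_2 above 0.3 N).
It fails at once if the jar lid or the blue-lidded jar is shifted by more than 25 mm (distance of any of jar_lid, septa_jar from where it was at the start of the episode above 0.025 m).
It also fails if it takes over 72 s, if anything falls off the work surface, if the arm or the gripper's body presses on something with over 40 N, if the wrist force passes 120 N, or if a joint passes its speed limit or range.

## Robot

A 7-joint arm with a two-finger parallel gripper is mounted at the origin on a cart in front of the work surface, level with it; the furniture and walls round the work are solid. World frame = base frame: x ahead of the robot, y to its left, z up, the work surface at z = 0. Lengths are in m, angles in rad, forces in N, time in s.
With the tool pointing down it reaches from about 0.425 to 0.875 m from the base axis. Payload 9.9 kg.
Tool frame: the origin (TCP) lies on the centre line of the jaws, within the pads' length; the fingertips stand 8 mm ahead of it and the grasp point (between the pads) lies 11 mm behind it; z points along the fingers, y is the line along which they close (so a half turn about z gives the same grasp; the last joint's range is limited). The gripper opens to 85 mm and grips with 20 to 120 N. Pads are 22 mm wide; open, the fingers measure 114 mm over their backs; the gripper's body (76 mm by 85 mm) begins 54 mm behind the grasp point. The pads swing forward as they close: fully open they stand 13 mm farther back than shut.
Start: joints at [1.08, 0.576, 0.025, 1.437, -0.015, 1.129, -0.057], TCP at [0.267, -0.62, 0.239] pointing down, gripper open.
Joint ranges: [-2.76, 2.76], [-0.34, 2.15], [-1.52, 1.57], [0.19, 2.46], [-1.09, 4.23], [0.17, 1.99], [-2.82, 2.82]. Speed limits (rad/s): [2.22, 2.22, 3.01, 3.01, 3.14, 3.14, 3.14].

## Interface

Orientations are given as [roll, pitch, yaw] about the fixed x, y, z axes, in that order (R = Rz(yaw) Ry(pitch) Rx(roll)).
In Python, from plant import robot gives the robot as it stands.
- The arm moves only by the tool apply_moves, never from a script. Its argument "plan" is a list of rows, each an object of numbers: "gripper": the opening, from 0 (shut) to 1 (fully open); "x", "y", "z": the shift along the tool's x, y, z in m; "rx", "ry", "rz": the turn, a rotation vector about the tool's x, y, z in rad. In form: [{"gripper": .., "x": .., "y": .., "z": .., "rx": .., "ry": .., "rz": ..}, ...]. A call has 1 to 5 rows; each row shifts and turns the commanded pose from where the row before left it, along the tool's axes as they then stand; what a row does not reach is not made up. A row lasts 1/8 s, in which the tool goes at most 62.5 mm and 10.7 degrees, less where a joint would pass 70% of its speed; a pose out of reach is approached as far as the arm can. A call is refused whole if a number of a shift passes 0.0625 or a number of a turn 0.188, either way. A call with a gripper value outside its range is refused whole. The fingers move at their own pace and stop on an object; "grip_force" is the grip in N (left out, the last holds). Time passes only in rows, so rows that do not move let the fingers close. It gives the time, the measured TCP pose, the force, the opening and the grip force at its end, in the units of the state.
- robot.observe(): the state, without advancing time (a new reading comes with each control period).
- robot.snapshot(name): name is "scene" or "top" or "wrist"; returns a dict with "frame" (420x560x3 uint8, red, green, blue), "fov_y" (degrees; the focal length in pixels is half the picture's height over the tangent of half this angle, whatever the lens; pixels are square), "cx", "cy" (the principal point, pixels), "R" (3x3) and "t" (3): a world point X has camera coordinates R X + t. Camera axes: x right, y down, z forward; pixel columns grow to the right and rows downward; lengths in m; the calibration is good to about 2 mm. A picture is of the moment at which its call begins. There is no depth.
- robot.hand_in(): hands the job in; it is judged then, once.
Trained networks look in a picture, given as the dict that the camera call returned (one of the last four; its "shot" number tells which), for a name from the list of things; names that differ only in an ending like _2 or _b are one class to them, and where a whole thing is asked for, a point or a joint stands for the part that bears it (a point fixed in the world has none). Each returns a list of dicts, best first, with "score" (0 to 1); they miss things now and then, are a little off and sometimes report something else, mostly with a low value. They report only what shows in the picture. A call takes as long as a camera call.
- robot.recognise(picture, label): "xy" ([column, row] in pixels, amid what is visible of it).
- robot.tip_of(picture, label): "xy" ([column, row] in pixels: a listed point, or the origin of a listed thing).
The state is a dict: "time": time; "qpos": joint angles; "joint_velocities": joint speeds; "joint_torque": joint torques, N m; "ee_pos": TCP position; "tcp_rot": TCP orientation; "force": force on the tool from outside, world axes, zero at the start; "ft_torque": the same for the moment, N m; "finger_gap": finger opening in m; "finger_force": force on a finger pad.
Only numpy, scipy, OpenCV 4.12 (cv2) and the standard library are available. Lean on these libraries where they do the work, as an engineer would, in place of code of your own. Each camera call takes 0.05 s, during which the arm holds its last target. There are 200 camera calls.

## Working session

There is one attempt and no reset: what is moved stays moved. The work goes in short steps, Python scripts to look and compute and a tool call to move; the robot and the scene stay as the last step left them, time stands still between calls to the robot, and variables do not carry over. Pictures are saved under pics/ and viewed, at most 10 in all, crops included, and the job is handed in when it is done.

Besides the shell and the picture viewer there is one more tool, called after ">>>" by a JSON object that holds its "fn" and its "kwargs", one argument or row to a line. apply_moves: Moves the arm, as the interface text tells. Its arguments: {"type":"object","properties":{"plan":{"type":"array"},"grip_force":{"type":"number"}},"required":["plan"]}

```bash
mkdir -p pics; ls; cat > h.py <<'E'
import numpy as np, cv2, json
from plant import robot
from scipy.spatial.transform import Rotation as Ro
def ray(s,xy):
    f=s["frame"].shape[0]/2/np.tan(np.radians(s["fov_y"])/2)
    d=np.array([(xy[0]-s["cx"])/f,(xy[1]-s["cy"])/f,1.]); R=np.array(s["R"]); 
    d=R.T@d; return -R.T@np.array(s["t"]), d/np.linalg.norm(d)
def proj(s,X):
    f=s["frame"].shape[0]/2/np.tan(np.radians(s["fov_y"])/2)
    c=np.array(s["R"])@np.array(X)+s["t"]; return np.array([s["cx"]+f*c[0]/c[2],s["cy"]+f*c[1]/c[2]])
def atz(s,xy,z):
    o,d=ray(s,xy); return o+d*(z-o[2])/d[2]
def tri(rays):
    A=sum(np.eye(3)-np.outer(d,d) for o,d in rays); b=sum((np.eye(3)-np.outer(d,d))@o for o,d in rays)
    X=np.linalg.solve(A,b); return X,[np.linalg.norm(np.cross(X-o,d)) for o,d in rays]
def save(s,n): cv2.imwrite("pics/"+n,s["frame"][:,:,::-1])
E
python3 - <<'E'
from h import *
np.set_printoptions(precision=4,suppress=True)
print(robot.observe())
S={}
for n in("scene","top"):
    S[n]=robot.snapshot(n); save(S[n],n+"0.png"); print(n,S[n]["fov_y"],-np.array(S[n]["R"]).T@S[n]["t"])
im=np.hstack([S["scene"]["frame"],S["top"]["frame"]])
for l in "scoop scoop_lip scoop_grip bath bath_floor tray jar jar_mouth ball_0 worn_0 shard_0 jar_lid septa_jar".split():
    r={}
    for n in S:
        r[n]=robot.tip_of(S[n],l); print(l,n,[(np.round(q["xy"],1).tolist(),round(q["score"],2)) for q in r[n][:4]])
    if r["scene"] and r["top"]: print("   ",tri([ray(S[n],r[n][0]["xy"]) for n in S]))
E
```

```text
pics
{'time': 0.0, 'qpos': array([ 1.0802,  0.5765,  0.0248,  1.4379, -0.015 ,  1.129 , -0.0565]), 'joint_velocities': array([ 0.0012, -0.0001,  0.0017, -0.0003,  0.0004,  0.0009, -0.0009]), 'joint_torque': array([  0.    , -76.5762,   2.251 , -28.5975,   0.0155,   0.0127,
        -0.    ]), 'ee_pos': array([ 0.2669, -0.6195,  0.2385]), 'tcp_rot': array([-3.14  ,  0.0001,  0.4068]), 'force': array([0.4641, 0.1927, 0.5991]), 'ft_torque': array([0.0694, 0.0042, 0.0264]), 'finger_force': 0.0, 'finger_gap': 0.08522002052859826}
scene 47.90907228415468 [ 0.0069 -0.0585  0.9971]
top 49.4411159534675 [0.471  0.0725 1.2378]
scoop scene [([170.6, 238.6], 0.57)]
scoop top [([197.2, 240.4], 0.7), ([384.2, 177.9], 0.53)]
    (array([0.4892, 0.3275, 0.0035]), [np.float64(0.0031942821203568977), np.float64(0.003194282120357004)])
scoop_lip scene [([182.2, 225.4], 0.59)]
scoop_lip top [([211.4, 227.9], 0.76)]
    (array([0.5186, 0.2932, 0.0307]), [np.float64(0.005981723151908297), np.float64(0.005981723151908302)])
scoop_grip scene [([128.5, 232.2], 0.96)]
scoop_grip top [([356.1, 164.0], 0.41), ([
[... 1510 characters left out ...]
 0.49), ([376.4, 265.8], 0.47)]
worn_0 top [([414.5, 229.1], 0.57), ([382.1, 235.6], 0.45)]
    (array([ 0.3976, -0.0498,  0.3806]), [np.float64(0.14602749126195502), np.float64(0.146027491261955)])
shard_0 scene [([391.0, 279.9], 0.58), ([406.0, 268.5], 0.56)]
shard_0 top []
jar_lid scene [([388.0, 221.6], 0.62)]
jar_lid top [([384.6, 179.8], 0.78), ([193.9, 240.1], 0.6)]
    (array([ 0.6517, -0.1804,  0.0008]), [np.float64(0.001206046856587532), np.float64(0.0012060468565875634)])
septa_jar scene [([404.8, 265.3], 0.55)]
septa_jar top [([359.4, 166.8], 0.48), ([172.2, 265.1], 0.48)]
    (array([ 0.7545, -0.2355, -0.3971]), [np.float64(0.06455636628935331), np.float64(0.06455636628935331)])
```

```bash
python3 - <<'E'
import cv2
a=cv2.imread("pics/scene0.png")[130:330,80:480]; b=cv2.imread("pics/top0.png")[120:320,120:520]
import numpy as np
cv2.imwrite("pics/c0.png",np.vstack([cv2.resize(x[:150] if 0 else x,(600,300),interpolation=cv2.INTER_CUBIC) for x in (a,b)]))
E
```

```text
(no output)
```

View pics/c0.png

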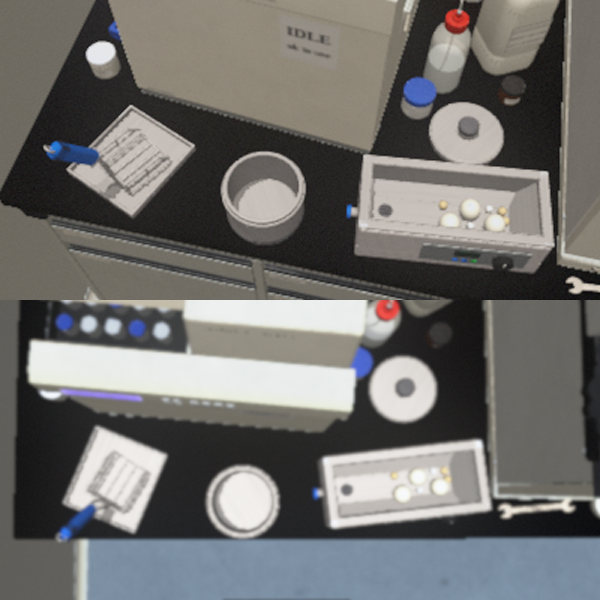

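The crops show the scoop in its tray at the left (handle near top-view pixel 172,267), the jar in the middle and the bath at the right with the balls in its right half. Next I fit the outlines of bath, tray and jar in both views.

```bash
cat > fit.py <<'E'
from h import *
from scipy.optimize import minimize
np.set_printoptions(precision=4,suppress=True)
S={n:robot.snapshot(n) for n in("scene","top")}
def mask(s,seed,half):
    f=s["frame"].astype(int); m=((f.max(2)>75)&(f.max(2)-f.min(2)<60)).astype(np.uint8)
    w=np.zeros_like(m); x,y=map(int,seed); w[max(0,y-half):y+half,max(0,x-half):x+half]=1; m*=w
    m=cv2.morphologyEx(m,cv2.MORPH_OPEN,np.ones((3,3)))
    n,l,st,_=cv2.connectedComponentsWithStats(m)
    k=1+np.argmax(st[1:,4]); c,_=cv2.findContours((l==k).astype(np.uint8),cv2.RETR_EXTERNAL,cv2.CHAIN_APPROX_NONE)
    o=np.zeros_like(m); cv2.drawContours(o,[cv2.convexHull(max(c,key=cv2.contourArea))],-1,1,-1); return o
def fit(name,pts,p0,half,views):
    ms={n:mask(S[n],proj(S[n],[p0[0],p0[1],.03]),half) for n in views}
    for v in [[n] for n in views]+[views]:
        def cost(p):
            c,s=np.cos(p[2]),np.sin(p[2]); r=0
            for n in v:
                q=np.array([proj(S[n],[p[0]+c*a-s*b,p[1]+s*a+c*b,z]) for a,b,z in pts])
                h=cv2.convexHull((q*16).round().astype(np.int32)); big=np.zeros(ms[n].shape,np.uint8)
                cv2.fillConvexPoly(big,h,255,cv2.LINE_AA,4); b=big/255.
                r+=np.abs(b-ms[n]).sum()/ms[n].sum()
            return r
        best=min((minimize(cost,p0+np.array([0,0,d]),method="Nelder-Mead",options=dict(initial_simplex=np.array(p0)+np.array([[0,0,d],[.01,0,d],[0,.01,d],[0,0,d+.1]]))) for d in(-.15,0,.15)),key=lambda r:r.fun)
        print(name,v,best.x,round(best.fun,3))
def box(a,b,h): return [(i*a/2,j*b/2,z) for i in(-1,1) for j in(-1,1) for z in(0,h)]
if __name__=="__main__":
    fit("bath",box(.12,.264,.105),[.478,-.169,.1],85,["scene","top"])
    fit("tray",box(.138,.150,.014),[.494,.332,.3],62,["scene","top"])
    t=np.linspace(0,6.28,40)
    fit("jar",[(.061*np.cos(a),.061*np.sin(a),.086) for a in t]+[(.058*np.cos(a),.058*np.sin(a),0) for a in t],[.451,.106,0],50,["scene","top"])
    for n in S:
        f=S[n]["frame"].astype(int); m=((f[:,:,2]-f[:,:,0]>60)).astype(np.uint8)
        q=cv2.connectedComponentsWithStats(m); print(n,[(q[3][i],q[2][i]) for i in range(1,q[0]) if q[2][i][4]>15])
    i=np.argmax(1)
E
python3 fit.py
```

```text
bath ['scene'] [ 0.489  -0.1663  0.1114] 0.385
bath ['top'] [ 0.3338 -0.2203 -0.0139] 0.352
bath ['scene', 'top'] [ 0.4922 -0.1615  0.1004] 2.068
tray ['scene'] [0.4949 0.3328 1.1779] 0.018
tray ['top'] [0.4917 0.3319 1.1922] 0.06
tray ['scene', 'top'] [0.4947 0.3323 1.1787] 0.086
jar ['scene'] [ 0.4535  0.1017 -0.0723] 0.087
jar ['top'] [0.3931 0.1172 0.2523] 0.646
jar ['scene', 'top'] [0.4529 0.1014 0.0887] 0.738
scene [(array([203.6923,  51.    ]), array([200,  49,   9,   5,  39], dtype=int32)), (array([167.0938,  54.9219]), array([162,  52,  11,   7,  64], dtype=int32)), (array([211.6333,  64.9167]), array([207,  62,  10,   7,  60], dtype=int32)), (array([175.4965, 102.3054]), array([150,  92,  51,  21, 429], dtype=int32)), (array([544.2069, 108.0345]), array([541, 106,   7,   5,  29], dtype=int32)), (array([558.25 , 120.375]), array([557, 115,   3,  11,  24], dtype=int32)), (array([155.2222, 148.6944]), array([152, 144,   7,   9,  36], dtype=int32)), (array([359.4892, 190.4462]), array([349, 181,  22,  20, 325], dtype=int32)), (array([129.2169, 231.7593]), array([111, 224,  35,  16, 295], dtype=int32)), (array([312.1111, 270.037 ]), array([311, 266,   4,   9,  27], dtype=int32))]
top [(array([162.4747, 134.0707]), array([157, 129,  12,  11,  99], dtype=int32)), (array([210.9362, 138.3404]), array([206, 133,  11,  11,  94], dtype=int32)), (array([361.2289, 161.4328]), array([354, 152,  15,  20, 201], dtype=int32)), (array([535.2917, 179.    ]), array([533, 177,   6,   5,  24], dtype=int32)), (array([188.04, 183.08]), array([163, 180,  50,   7, 125], dtype=int32)), (array([553.5083, 187.547 ]), array([546, 181,  14,  16, 181], dtype=int32)), (array([329.6071, 248.5357]), array([328, 245,   4,   8,  28], dtype=int32)), (array([170.5079, 267.8466]), array([160, 257,  23,  23, 189], dtype=int32))]
```

```bash
cat > fit2.py <<'E'
import fit
from fit import *
def run(name,pts,p0,views=("scene","top"),infl=1.1,thr=75):
    g={}
    for n in views:
        f=S[n]["frame"].astype(int); m=((f.max(2)>thr)&(f.max(2)-f.min(2)<45)&(f[:,:,2]-f[:,:,0]<25)).astype(np.uint8)
        c,s=np.cos(p0[2]),np.sin(p0[2]); w=np.zeros_like(m)
        q=np.array([proj(S[n],[p0[0]+infl*(c*a-s*b),p0[1]+infl*(s*a+c*b),z+(.006 if z>0 else -.006)]) for a,b,z in pts])
        cv2.fillConvexPoly(w,cv2.convexHull(q.round().astype(np.int32)),1); m*=w
        m=cv2.morphologyEx(m,cv2.MORPH_CLOSE,np.ones((3,3)))
        n_,l,st,_=cv2.connectedComponentsWithStats(m); k=1+np.argmax(st[1:,4])
        cs,_=cv2.findContours((l==k).astype(np.uint8),cv2.RETR_EXTERNAL,cv2.CHAIN_APPROX_NONE)
        o=np.zeros_like(m); cv2.drawContours(o,cs,-1,1,-1); g[n]=(o,w)
    for v in [[n] for n in views]+[list(views)]:
        def cost(p):
            c,s=np.cos(p[2]),np.sin(p[2]); r=0
            for n in v:
                q=np.array([proj(S[n],[p[0]+c*a-s*b,p[1]+s*a+c*b,z]) for a,b,z in pts])
                b=np.zeros(g[n][0].shape,np.uint8); cv2.fillConvexPoly(b,cv2.convexHull((q*16).round().astype(np.int32)),255,cv2.LINE_AA,4)
                r+=np.abs(b/255.-g[n][0]).sum()/g[n][0].sum()
            return r
        P=np.array(p0,float); r=minimize(cost,P,method="Nelder-Mead",options=dict(initial_simplex=P+np.array([[0,0,0],[.01,0,0],[0,.01,0],[0,0,.1]])))
        print(name,v,r.x,round(r.fun,3))
if __name__=="__main__":
    run("bath",box(.12,.264,.105),[.479,-.168,.1])
    t=np.linspace(0,6.28,40)
    run("jar",[(.061*np.cos(a),.061*np.sin(a),.086) for a in t]+[(.058*np.cos(a),.058*np.sin(a),0) for a in t],[.452,.104,0])
    for y in(1.18,-.39): run("tray",box(.138,.150,.014),[.494,.332,y])
    G,e=tri([ray(S["scene"],(129.2,231.8)),ray(S["top"],(170.5,267.8))]); print("grip",G,e)
    for n in S:
        for l in("bath_floor","jar_mouth","scoop_grip"):
            r=robot.tip_of(S[n],l); print(n,l,[(q["xy"],q["score"]) for q in r[:2]])
E
python3 fit2.py
python3 - <<'E'
import cv2
a=cv2.imread("pics/scene0.png")[185:275,100:220]; cv2.imwrite("pics/c1.png",cv2.resize(a,None,fx=6,fy=6,interpolation=cv2.INTER_CUBIC))
E
```

```text
bath ['scene'] [ 0.488  -0.1682  0.1131] 0.092
bath ['top'] [ 0.4819 -0.1736  0.1051] 0.047
bath ['scene', 'top'] [ 0.482  -0.1712  0.1136] 0.175
jar ['scene'] [0.4563 0.1026 0.0542] 0.096
jar ['top'] [0.4517 0.1004 0.0262] 0.041
jar ['scene', 'top'] [ 0.4518  0.1006 -0.0007] 0.143
tray ['scene'] [0.4954 0.333  1.1761] 0.068
tray ['top'] [0.4927 0.3314 1.1826] 0.051
tray ['scene', 'top'] [0.494 0.332 1.18 ] 0.13
tray ['scene'] [ 0.4953  0.3352 -0.3263] 0.187
tray ['top'] [ 0.4948  0.3304 -0.4568] 0.138
tray ['scene', 'top'] [ 0.4944  0.332  -0.3277] 0.337
grip [0.4213 0.3647 0.1375] [np.float64(0.0014390537212648044), np.float64(0.0014390537212645837)]
scene bath_floor [([379.0, 275.4], 0.69), ([180.4, 227.3], 0.66)]
scene jar_mouth [([257.1, 254.6], 0.61), ([386.9, 221.6], 0.36)]
scene scoop_grip [([127.6, 228.8], 0.75)]
top bath_floor [([385.5, 242.0], 0.68), ([411.2, 241.9], 0.62)]
top jar_mouth [([279.5, 252.0], 0.97)]
top scoop_grip [([172.3, 264.0], 0.71)]
```

View pics/c1.png

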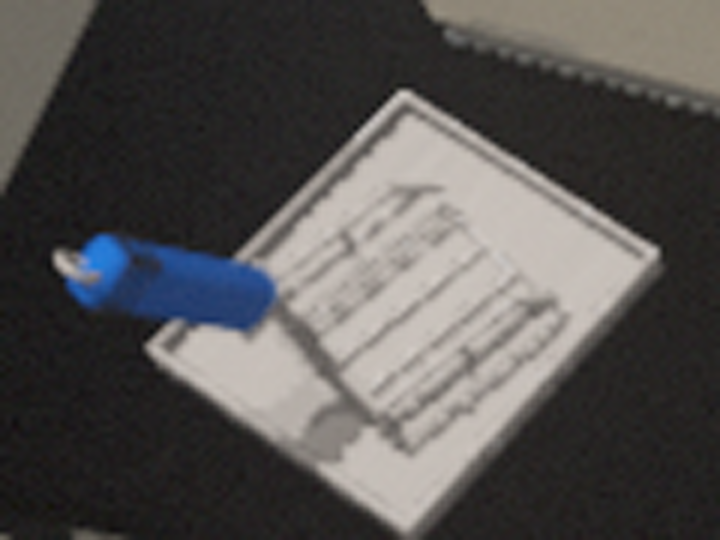

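```bash
cat > pl.py <<'E'
from h import *
np.set_printoptions(precision=4,suppress=True)
def cur():
    o=robot.observe(); return np.array(o["ee_pos"]),Ro.from_euler("xyz",o["tcp_rot"])
def tool(yaw,tilt_grip=0.0,tip=0.0):
    """tool rotation for scoop at yaw, tipped lip-down by tip (about scoop x), gripped along the handle"""
    Rs=Ro.from_euler("z",yaw)*Ro.from_euler("x",tip)   # +x rotation: -y end goes down
    a=np.array([0,.5,.866]); y=np.array([1,0,0.]); z=-a/np.linalg.norm(a)
    return Rs*Ro.from_matrix(np.c_[np.cross(y,z),y,z]), Rs
def plan(wps,dmax=.05,amax=.16,start=None,g=None):
    p,R=start or cur(); rows=[]
    for P,Q in wps:
        P=np.array(P); n=max(1,int(np.ceil(np.linalg.norm(P-p)/dmax-1e-6)),int(np.ceil((R.inv()*Q).magnitude()/amax-1e-6)))
        p0,R0=p,R; rv=(R0.inv()*Q).as_rotvec()
        for i in range(1,n+1):
            t=p0+(P-p0)*i/n; T=R0*Ro.from_rotvec(rv*i/n)
            d=np.round(R.inv().apply(t-p),3); w=np.round((R.inv()*T).as_rotvec(),3)
            rows.append({k:float(v) for k,v in zip(("x","y","z","rx","ry","rz"),[*d,*w]) if v})
            p=p+R.apply(d); R=R*Ro.from_rotvec(w)
    if g is not None:
        for r in rows: r["gripper"]=g
    for i in range(0,len(rows),5): print(json.dumps(rows[i:i+5]))
    print(len(rows),"end",p,R.as_euler("xyz"))
E
python3 - <<'E'
from pl import *
p,R=cur(); T,_=tool(1.07); G=np.array([.4213,.3647,.134]); a=-T.as_matrix()[:,2]
S0=Ro.from_euler("xyz",[-np.pi,0,.41]); D=lambda y:Ro.from_euler("xyz",[-np.pi,0,y])
print(T.as_euler("xyz"), a)
plan([([.33,-.42,.32],D(.7)),([.44,-.10,.34],D(1.3)),([.45,.15,.34],D(1.8)),(G+.12*a,T)],dmax=.055,amax=.17)
E
```

```text
[3.1416 0.5236 2.6408] [-0.4386  0.2401  0.866 ]
[{"x": 0.027, "y": -0.032, "z": -0.016, "rz": -0.059}, {"x": 0.03, "y": -0.03, "z": -0.016, "rz": -0.058}, {"x": 0.03, "y": -0.028, "z": -0.016, "rz": -0.059}, {"x": 0.033, "y": -0.027, "z": -0.017, "rz": -0.059}, {"x": 0.034, "y": -0.024, "z": -0.016, "rz": -0.058}]
[{"x": 0.041, "y": -0.025, "z": -0.003, "rz": -0.086}, {"x": 0.044, "y": -0.021, "z": -0.003, "rz": -0.086}, {"x": 0.045, "y": -0.017, "z": -0.002, "rz": -0.085}, {"x": 0.046, "y": -0.014, "z": -0.003, "rz": -0.086}, {"x": 0.048, "y": -0.009, "z": -0.003, "rz": -0.086}]
[{"x": 0.048, "y": -0.006, "z": -0.003, "rz": -0.086}, {"x": 0.048, "y": -0.001, "z": -0.003, "rz": -0.085}, {"x": 0.049, "y": -0.011, "rz": -0.1}, {"x": 0.049, "y": -0.007, "rz": -0.1}, {"x": 0.051, "y": -0.002, "rz": -0.1}]
[{"x": 0.049, "y": 0.004, "rz": -0.1}, {"x": 0.05, "y": 0.008, "rz": -0.1}, {"x": 0.043, "y": -0.004, "z": 0.017, "rx": -0.037, "ry": -0.082, "rz": -0.137}, {"x": 0.044, "y": 0.001, "z": 0.014, "rx": -0.036, "ry": -0.082, "rz": -0.137}, {"x": 0.044, "y": 0.007, "z": 0.01, "rx": -0.037, "ry": -0.082, "rz": -0.137}]
[{"x": 0.043, "y": 0.013, "z": 0.006, "rx": -0.037, "ry": -0.082, "rz": -0.137}, {"x": 0.042, "y": 0.019, "z": 0.004, "rx": -0.036, "ry": -0.082, "rz": -0.136}, {"x": 0.04, "y": 0.024, "z": 0.001, "rx": -0.037, "ry": -0.082, "rz": -0.137}]
23 end [0.3684 0.3939 0.2381] [3.1414 0.5235 2.6404]
```

>>> {"fn": "apply_moves", "kwargs": {
  "plan": [
    {"x": 0.027,"y": -0.032,"z": -0.016,"rz": -0.059,"gripper": 1},
    {"x": 0.03,"y": -0.03,"z": -0.016,"rz": -0.058,"gripper": 1},
    {"x": 0.03,"y": -0.028,"z": -0.016,"rz": -0.059,"gripper": 1},
    {"x": 0.033,"y": -0.027,"z": -0.017,"rz": -0.059,"gripper": 1},
    {"x": 0.034,"y": -0.024,"z": -0.016,"rz": -0.058,"gripper": 1}
  ]
}}

```text
invalid input at $.plan[0]: expected keys gripper, x, y, z, rx, ry, rz
```

>>> {"fn": "apply_moves", "kwargs": {
  "plan": [
    {"x": 0.041,"y": -0.025,"z": -0.003,"rz": -0.086},
    {"x": 0.044,"y": -0.021,"z": -0.003,"rz": -0.086},
    {"x": 0.045,"y": -0.017,"z": -0.002,"rz": -0.085},
    {"x": 0.046,"y": -0.014,"z": -0.003,"rz": -0.086},
    {"x": 0.048,"y": -0.009,"z": -0.003,"rz": -0.086}
  ]
}}

```text
invalid input at $.plan[0]: expected keys gripper, x, y, z, rx, ry, rz
```

>>> {"fn": "apply_moves", "kwargs": {
  "plan": [
    {"x": 0.048,"y": -0.006,"z": -0.003,"rz": -0.086},
    {"x": 0.048,"y": -0.001,"z": -0.003,"rz": -0.085}
  ]
}}

```text
invalid input at $.plan[0]: expected keys gripper, x, y, z, rx, ry, rz
```

>>> {"fn": "apply_moves", "kwargs": {
  "plan": [
    {"gripper": 1,"x": 0.027,"y": -0.032,"z": -0.016,"rx": 0,"ry": 0,"rz": -0.059},
    {"gripper": 1,"x": 0.03,"y": -0.03,"z": -0.016,"rx": 0,"ry": 0,"rz": -0.058},
    {"gripper": 1,"x": 0.03,"y": -0.028,"z": -0.016,"rx": 0,"ry": 0,"rz": -0.059},
    {"gripper": 1,"x": 0.033,"y": -0.027,"z": -0.017,"rx": 0,"ry": 0,"rz": -0.059},
    {"gripper": 1,"x": 0.034,"y": -0.024,"z": -0.016,"rx": 0,"ry": 0,"rz": -0.058}
  ]
}}

```text
time: 2.52
ee_pos: [0.3304, -0.4187, 0.321]
tcp_rot: [3.141, -0.0, 0.702]
force: [0.2, -0.6, -0.2]
finger_gap: 0.0854
finger_force: 0.0
```

>>> {"fn": "apply_moves", "kwargs": {
  "plan": [
    {"gripper": 1,"x": 0.041,"y": -0.025,"z": -0.003,"rx": 0,"ry": 0,"rz": -0.086},
    {"gripper": 1,"x": 0.044,"y": -0.021,"z": -0.003,"rx": 0,"ry": 0,"rz": -0.086},
    {"gripper": 1,"x": 0.045,"y": -0.017,"z": -0.002,"rx": 0,"ry": 0,"rz": -0.085},
    {"gripper": 1,"x": 0.046,"y": -0.014,"z": -0.003,"rx": 0,"ry": 0,"rz": -0.086},
    {"gripper": 1,"x": 0.048,"y": -0.009,"z": -0.003,"rx": 0,"ry": 0,"rz": -0.086}
  ]
}}

```text
time: 3.15
ee_pos: [0.4093, -0.1901, 0.3347]
tcp_rot: [3.141, 0.0, 1.131]
force: [0.6, 0.9, 0.2]
finger_gap: 0.0852
finger_force: 0.0
```

```bash
sed -i 's/rows.append(.*/rows.append({k:float(v) for k,v in zip(("gripper","x","y","z","rx","ry","rz"),[g,*d,*w])})/; s/g=None):/g=1):/' pl.py
sed -i '/if g is not None/,+1d' pl.py; sed -i 's/print(json.dumps(rows\[i:i+5\]))/print(json.dumps(rows[i:i+5],separators=(",",":")).replace("0.0,","0,").replace("0.0}","0}"))/' pl.py
python3 - <<'E'
from pl import *
print(cur()[0],cur()[1].as_euler("xyz"))
s=robot.snapshot("wrist"); save(s,"w0.png"); print(-np.array(s["R"]).T@s["t"], np.array(s["R"])[2], s["fov_y"])
for l in("bath_floor","ball_0","worn_0","shard_0"):
    print(l,[(np.round(q["xy"]),round(q["score"],2),atz(s,q["xy"],.05)) for q in robot.tip_of(s,l)])
E
```

```text
[ 0.4093 -0.1901  0.3347] [3.1408 0.0002 1.1313]
[ 0.4441 -0.1166  0.4696] [-0.1346 -0.2887 -0.9479] 62.43299399868589
bath_floor [(array([328., 119.]), 0.59, array([ 0.4805, -0.1701,  0.05  ]))]
ball_0 [(array([353., 138.]), 0.94, array([ 0.4991, -0.2029,  0.05  ])), (array([349., 172.]), 0.66, array([ 0.4803, -0.2396,  0.05  ])), (array([318., 125.]), 0.61, array([ 0.4679, -0.171 ,  0.05  ]))]
worn_0 [(array([368., 168.]), 0.51, array([ 0.5028, -0.2453,  0.05  ])), (array([336., 106.]), 0.48, array([ 0.4952, -0.1608,  0.05  ])), (array([362., 177.]), 0.38, array([ 0.4915, -0.2527,  0.05  ]))]
shard_0 [(array([332., 145.]), 0.64, array([ 0.4738, -0.1998,  0.05  ])), (array([364., 151.]), 0.43, array([ 0.5057, -0.2232,  0.05  ]))]
```

View pics/w0.png

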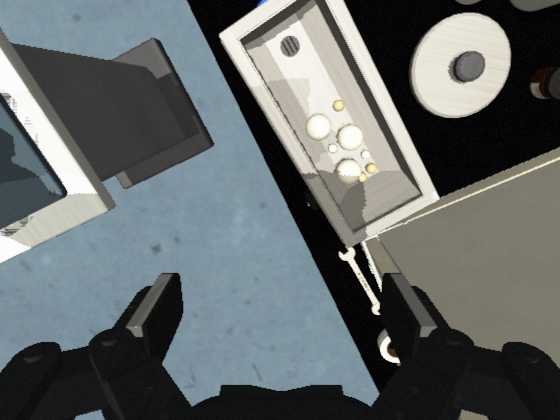

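The wrist view shows the bath whole: rim corners near (220,36), (348,247), (437,198); big balls at (318,126), (350,138), (348,171); small pieces among them.

```bash
python3 - <<'E'
from pl import *
s=robot.snapshot("wrist")
g=cv2.cvtColor(s["frame"],cv2.COLOR_RGB2GRAY)
c=np.array([(348,247),(437,198),(220,36)],np.float32)
for q in c: print("corner",q,atz(s,q,.105))
A,B,C=[atz(s,q,.105)[:2] for q in c]
print("widths",np.linalg.norm(A-B),np.linalg.norm(A-C)); print("yaw",np.arctan2(*(C-A)[::-1])-np.pi/2,np.arctan2(*(A-B)[::-1])+ -np.pi, "centre",(B+C)/2)
for q in [(318,126),(350,138),(348,171)]: print(atz(s,q,.06))
# silhouette fit, wrist
import fit2; fit2.S["wrist"]=s
fit2.run("bath",fit2.box(.12,.264,.105),[.481,-.170,.11],views=("wrist","top","scene"),infl=1.04)
T,_=tool(1.07); G=np.array([.4213,.3647,.134]); a=-T.as_matrix()[:,2]
D=lambda y:Ro.from_euler("xyz",[-np.pi,0,y])
plan([([.45,.05,.34],D(1.7)),(G+.12*a,T)],dmax=.058,amax=.18)
E
```

```text
corner [348. 247.] [ 0.4403 -0.3075  0.105 ]
corner [437. 198.] [ 0.5509 -0.2944  0.105 ]
corner [220.  36.] [ 0.4124 -0.0502  0.105 ]
widths 0.11133837509996403 0.25883782653807574
yaw 0.10781663353447546 -6.165282385810542 centre [ 0.4816 -0.1723]
[ 0.4658 -0.1731  0.06  ]
[ 0.4941 -0.2017  0.06  ]
[ 0.4773 -0.2373  0.06  ]
bath ['wrist'] [ 0.4829 -0.1751  0.0933] 0.127
bath ['top'] [ 0.4819 -0.1713  0.1164] 0.045
bath ['scene'] [ 0.4814 -0.1743  0.1122] 0.084
bath ['wrist', 'top', 'scene'] [ 0.4819 -0.1718  0.1161] 0.264
[{"gripper":1.0,"x":0.047,"y":-0.013,"z":-0.001,"rx":-0,"ry":0,"rz":-0.115},{"gripper":1.0,"x":0.049,"y":-0.008,"z":-0.001,"rx":-0,"ry":0,"rz":-0.115},{"gripper":1.0,"x":0.049,"y":-0.002,"z":-0.002,"rx":-0,"ry":0,"rz":-0.114},{"gripper":1.0,"x":0.049,"y":0.003,"z":-0.001,"rx":-0,"ry":0,"rz":-0.115},{"gripper":1.0,"x":0.049,"y":0.009,"z":-0.001,"rx":-0,"ry":0,"rz":-0.115}]
[{"gripper":1.0,"x":0.05,"y":-0.005,"z":0.015,"rx":-0.035,"ry":-0.069,"rz":-0.131},{"gripper":1.0,"x":0.051,"y":0.001,"z":0.011,"rx":-0.035,"ry":-0.069,"rz":-0.131},{"gripper":1.0,"x":0.052,"y":0.007,"z":0.007,"rx":-0.036,"ry":-0.07,"rz":-0.132},{"gripper":1.0,"x":0.05,"y":0.014,"z":0.005,"rx":-0.035,"ry":-0.069,"rz":-0.131},{"gripper":1.0,"x":0.048,"y":0.021,"z":0.001,"rx":-0.035,"ry":-0.069,"rz":-0.131}]
[{"gripper":1.0,"x":0.046,"y":0.026,"z":-0.001,"rx":-0.035,"ry":-0.069,"rz":-0.131},{"gripper":1.0,"x":0.041,"y":0.032,"z":-0.002,"rx":-0.035,"ry":-0.069,"rz":-0.131}]
12 end [0.3687 0.3931 0.2377] [-3.1412  0.5234  2.6406]
```

>>> {"fn": "apply_moves", "kwargs": {
  "plan": [
    {"gripper": 1,"x": 0.047,"y": -0.013,"z": -0.001,"rx": 0,"ry": 0,"rz": -0.115},
    {"gripper": 1,"x": 0.049,"y": -0.008,"z": -0.001,"rx": 0,"ry": 0,"rz": -0.115},
    {"gripper": 1,"x": 0.049,"y": -0.002,"z": -0.002,"rx": 0,"ry": 0,"rz": -0.114},
    {"gripper": 1,"x": 0.049,"y": 0.003,"z": -0.001,"rx": 0,"ry": 0,"rz": -0.115},
    {"gripper": 1,"x": 0.049,"y": 0.009,"z": -0.001,"rx": 0,"ry": 0,"rz": -0.115}
  ]
}}

```text
time: 4.18
ee_pos: [0.4501, 0.0519, 0.3404]
tcp_rot: [3.141, 0.0, 1.704]
force: [0.6, -0.8, -0.3]
finger_gap: 0.0851
finger_force: 0.0
```

```bash
python3 - <<'E'
from pl import *
s=robot.snapshot("wrist"); save(s,"w1.png")
for l in("scoop_grip","scoop_lip","scoop","tray","jar_mouth"):
    print(l,[(np.round(q["xy"]),round(q["score"],2),atz(s,q["xy"],{"scoop_grip":.132,"jar_mouth":.086}.get(l,.003))) for q in robot.tip_of(s,l)[:2]])
E
```

```text
scoop_grip [(array([282., 291.]), 0.71, array([ 0.4696, -0.0828,  0.132 ]))]
scoop_lip []
scoop []
tray []
jar_mouth [(array([294., 120.]), 0.63, array([0.4573, 0.1029, 0.086 ]))]
```

>>> {"fn": "apply_moves", "kwargs": {
  "plan": [
    {"gripper": 1,"x": 0.05,"y": -0.005,"z": 0.015,"rx": -0.035,"ry": -0.069,"rz": -0.131},
    {"gripper": 1,"x": 0.051,"y": 0.001,"z": 0.011,"rx": -0.035,"ry": -0.069,"rz": -0.131},
    {"gripper": 1,"x": 0.052,"y": 0.007,"z": 0.007,"rx": -0.036,"ry": -0.07,"rz": -0.132},
    {"gripper": 1,"x": 0.05,"y": 0.014,"z": 0.005,"rx": -0.035,"ry": -0.069,"rz": -0.131},
    {"gripper": 1,"x": 0.048,"y": 0.021,"z": 0.001,"rx": -0.035,"ry": -0.069,"rz": -0.131}
  ]
}}

```text
time: 5.1
ee_pos: [0.3925, 0.2964, 0.2676]
tcp_rot: [3.085, 0.381, 2.356]
force: [0.7, -0.3, -0.1]
finger_gap: 0.0854
finger_force: 0.0
```

>>> {"fn": "apply_moves", "kwargs": {
  "plan": [
    {"gripper": 1,"x": 0.046,"y": 0.026,"z": -0.001,"rx": -0.035,"ry": -0.069,"rz": -0.131},
    {"gripper": 1,"x": 0.041,"y": 0.032,"z": -0.002,"rx": -0.035,"ry": -0.069,"rz": -0.131},
    {"gripper": 1,"x": 0,"y": 0,"z": 0,"rx": 0,"ry": 0,"rz": 0}
  ]
}}

```text
time: 5.48
ee_pos: [0.3655, 0.397, 0.2357]
tcp_rot: [-3.138, 0.522, 2.651]
force: [0.2, -0.7, -0.0]
finger_gap: 0.0854
finger_force: 0.0
```

```bash
python3 - <<'E'
from pl import *
o=robot.observe(); print(o["ee_pos"],o["tcp_rot"],o["qpos"])
s=robot.snapshot("wrist"); save(s,"w2.png")
for l in("scoop_grip","scoop_lip","scoop","tray","jar_mouth"):
    print(l,[(np.round(q["xy"]),round(q["score"],2),atz(s,q["xy"],{"scoop_grip":.132,"jar_mouth":.086}.get(l,.003))) for q in robot.tip_of(s,l)[:2]])
a,b=cv2.imread("pics/w1.png"),cv2.imread("pics/w2.png"); cv2.imwrite("pics/w12.png",cv2.resize(np.vstack([a,b]),(400,600)))
E
```

```text
[0.3655 0.397  0.2357] [-3.1385  0.5216  2.6509] [-0.7149  0.4951 -0.782   1.8824  0.8629  1.2894 -0.8142]
scoop_grip [(array([278., 206.]), 0.75, array([0.422 , 0.3635, 0.132 ]))]
scoop_lip [(array([273., 192.]), 0.89, array([0.5208, 0.3004, 0.003 ]))]
scoop [(array([279., 168.]), 0.97, array([0.4895, 0.3266, 0.003 ]))]
tray [(array([103., 262.]), 0.29, array([ 0.534 , -0.0266,  0.003 ]))]
jar_mouth [(array([101., 260.]), 0.77, array([0.4523, 0.1049, 0.086 ]))]
```

View pics/w2.png

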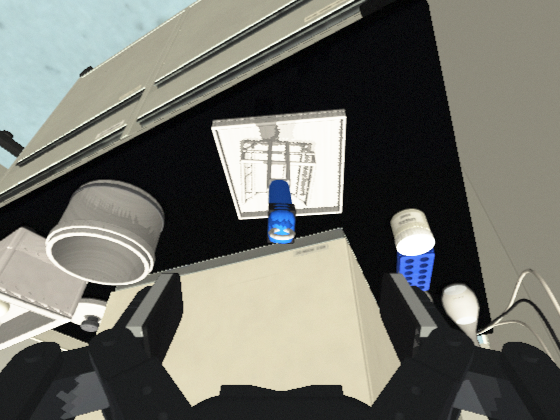

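The wrist view shows the blue handle at (281,207), midway between the fingers, with the tray square behind it. Moving down to grip.

```bash
python3 - <<'E'
from pl import *
T,_=tool(1.05); G=np.array([.422,.364,.133]); a=-T.as_matrix()[:,2]
plan([(G+.05*a,T),(G,T)],dmax=.04)
E
```

```text
[{"gripper":1.0,"x":0,"y":0,"z":0.036,"rx":0.005,"ry":0,"rz":0.008},{"gripper":1.0,"x":0.001,"y":0.001,"z":0.035,"rx":0.005,"ry":0.001,"rz":0.007},{"gripper":1.0,"x":-0,"y":0,"z":0.025,"rx":-0,"ry":-0,"rz":0},{"gripper":1.0,"x":-0,"y":0,"z":0.025,"rx":-0,"ry":-0,"rz":0}]
4 end [0.4217 0.3641 0.1333] [-3.1412  0.5235  2.6211]
```

>>> {"fn": "apply_moves", "kwargs": {
  "plan": [
    {"gripper": 1,"x": 0,"y": 0,"z": 0.036,"rx": 0.005,"ry": 0,"rz": 0.008},
    {"gripper": 1,"x": 0.001,"y": 0.001,"z": 0.035,"rx": 0.005,"ry": 0.001,"rz": 0.007},
    {"gripper": 1,"x": 0,"y": 0,"z": 0.025,"rx": 0,"ry": 0,"rz": 0},
    {"gripper": 1,"x": 0,"y": 0,"z": 0.025,"rx": 0,"ry": 0,"rz": 0},
    {"gripper": 1,"x": 0,"y": 0,"z": 0,"rx": 0,"ry": 0,"rz": 0}
  ]
}}

```text
time: 6.4
ee_pos: [0.4215, 0.3635, 0.1321]
tcp_rot: [-3.138, 0.523, 2.623]
force: [-0.1, -0.1, -0.1]
finger_gap: 0.085
finger_force: 0.0
```

```bash
python3 - <<'E'
from pl import *
o=robot.observe(); print(o["ee_pos"],o["tcp_rot"],o["force"])
s=robot.snapshot("scene"); save(s,"s1.png"); x,y=map(int,proj(s,[.43,.35,.13])); c=s["frame"][max(0,y-60):y+60,max(0,x-80):x+80,::-1]
cv2.imwrite("pics/s1c.png",cv2.resize(c,None,fx=4,fy=4,interpolation=cv2.INTER_CUBIC))
E
```

```text
[0.4215 0.3635 0.1321] [-3.1378  0.5235  2.6229] [-0.1365 -0.0954 -0.0983]
```

View pics/s1c.png

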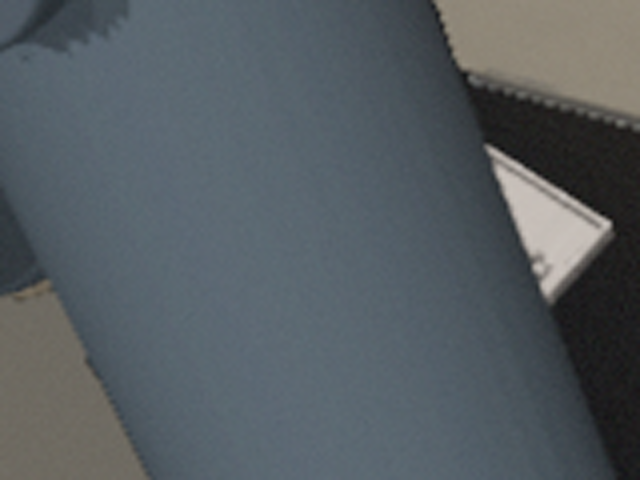

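The arm hides the handle from the scene camera, so I close the gripper and check the gap.

>>> {"fn": "apply_moves", "kwargs": {
  "plan": [
    {"gripper": 0,"x": 0,"y": 0,"z": 0,"rx": 0,"ry": 0,"rz": 0},
    {"gripper": 0,"x": 0,"y": 0,"z": 0,"rx": 0,"ry": 0,"rz": 0},
    {"gripper": 0,"x": 0,"y": 0,"z": 0,"rx": 0,"ry": 0,"rz": 0},
    {"gripper": 0,"x": 0,"y": 0,"z": 0,"rx": 0,"ry": 0,"rz": 0},
    {"gripper": 0,"x": 0,"y": 0,"z": 0,"rx": 0,"ry": 0,"rz": 0}
  ],
  "grip_force": 90
}}

```text
time: 7.08
ee_pos: [0.4203, 0.3663, 0.133]
tcp_rot: [-3.141, 0.523, 2.626]
force: [0.4, 0.2, 4.7]
finger_gap: 0.0173
finger_force: 87.5
```

```bash
python3 - <<'E'
from pl import *
o=robot.observe(); print(o["ee_pos"],o["tcp_rot"],o["force"],o["ft_torque"],o["finger_gap"],o["finger_force"])
for n in("wrist","top"):
    s=robot.snapshot(n); save(s,n+"3.png")
    for l in("scoop_grip","scoop_lip","scoop"):
        print(n,l,[(np.round(q["xy"]),round(q["score"],2),atz(s,q["xy"],{"scoop_grip":.132}.get(l,.003))) for q in robot.tip_of(s,l)[:2]])
E
```

```text
[0.4203 0.3663 0.133 ] [-3.141   0.523   2.6255] [0.4357 0.15   4.6548] [0.0087 0.0871 0.0296] 0.01726799844515479 87.50544548034668
wrist scoop_grip [(array([281., 287.]), 0.84, array([0.4241, 0.3633, 0.132 ])), (array([286., 197.]), 0.7, array([0.3729, 0.3945, 0.132 ]))]
wrist scoop_lip [(array([275., 225.]), 0.96, array([0.5242, 0.3004, 0.003 ]))]
wrist scoop [(array([284., 194.]), 0.6, array([0.4903, 0.3288, 0.003 ])), (array([ 79., 243.]), 0.21, array([0.4505, 0.1116, 0.003 ]))]
top scoop_grip [(array([171., 262.]), 0.81, array([0.4346, 0.3675, 0.132 ]))]
top scoop_lip [(array([206., 231.]), 0.86, array([0.514 , 0.3057, 0.003 ]))]
top scoop [(array([198., 238.]), 0.73, array([0.4941, 0.3286, 0.003 ]))]
```

View pics/wrist3.png

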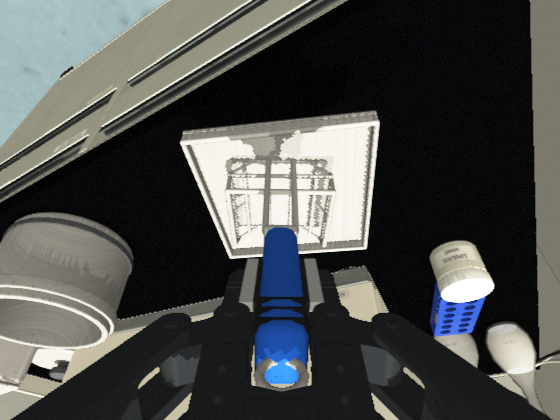

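The handle is gripped (gap 17 mm), and the basket shows in the tray ahead of it. Next I work out the scoop pose in the tool frame.

```bash
python3 - <<'E'
from pl import *
p,R=cur(); y=R.as_matrix()[:,1]; psi=np.arctan2(y[1],y[0]); print("psi",psi,"ytilt",y[2])
Rs=Ro.from_euler("z",psi)
for O in([.4905,.328,.003],[.489,.3275,.003],[.4903,.3288,.003],[.4941,.3286,.003]): print(Rs.inv().apply(p-np.array(O)))
print("lip",[Rs.inv().apply(p-np.array(O)) for O in([.5242,.3004,.003],[.5208,.3004,.003],[.514,.3057,.003])],"expect 0,118,130")
# where would the tool be relative to handle axis if origin = grip? tool z in scoop frame
print(Rs.inv().apply(R.as_matrix()[:,2]))
E
```

```text
psi 1.0543335286991868 ytilt -0.00044647937893896317
[-0.0014  0.0799  0.13  ]
[-0.0002  0.0789  0.13  ]
[-0.002   0.0793  0.13  ]
[-0.0037  0.0828  0.13  ]
lip [array([0.006 , 0.1229, 0.13  ]), array([0.0077, 0.1199, 0.13  ]), array([0.0064, 0.1114, 0.13  ])] expect 0,118,130
[-0.0004 -0.4994 -0.8664]
```

```bash
cat >> pl.py <<'E'
OFF=np.array([0,.0785,.130])
BATH=(np.array([.482,-.172,0]),.112)
import os
def setrel():
    p,R=cur(); y=R.as_matrix()[:,1]; psi=np.arctan2(y[1],y[0]); np.save("rel.npy",(Ro.from_euler("z",psi).inv()*R).as_quat())
def sc(O,yaw,tip=0.,pivot=None):
    """TCP pose for scoop origin O, yaw, tip (lip-down +)"""
    Rs=Ro.from_euler("z",yaw)*Ro.from_euler("x",tip); return np.array(O)+Rs.apply(OFF), Rs*Ro.from_quat(np.load("rel.npy"))
def bw(x,y,z): return BATH[0]+Ro.from_euler("z",BATH[1]).apply([x,y,z])
def lipat(L,yaw,tip):
    """scoop with lip point at L"""
    Rs=Ro.from_euler("z",yaw)*Ro.from_euler("x",tip); return sc(np.array(L)-Rs.apply([0,-.041,0]),yaw,tip)
def now():
    p,R=cur(); Rs=R*Ro.from_quat(np.load("rel.npy")).inv(); O=p-Rs.apply(OFF)
    B=Ro.from_euler("z",BATH[1]); return O,Rs.as_euler("xyz"),B.inv().apply(O-BATH[0])
E
python3 - <<'E'
from pl import *
setrel(); print(now())
plan([sc([.4905,.328,.03],1.054),sc([.485,.30,.14],1.0),sc([.468,.11,.165],.55),sc(bw(0,.066,.165),.112),sc(bw(0,.066,.115),.112)],dmax=.045,g=0)
E
```

```text
(array([0.4886, 0.3275, 0.003 ]), array([0.    , 0.    , 1.0543]), array([0.0624, 0.4956, 0.003 ]))
[{"gripper":0,"x":-0.015,"y":0.001,"z":-0.023,"rx":0,"ry":0,"rz":0},{"gripper":0,"x":-0.021,"y":-0.007,"z":-0.03,"rx":0.009,"ry":0,"rz":0.016},{"gripper":0,"x":-0.021,"y":-0.008,"z":-0.03,"rx":0.009,"ry":0,"rz":0.015},{"gripper":0,"x":-0.021,"y":-0.007,"z":-0.03,"rx":0.009,"ry":0,"rz":0.016},{"gripper":0,"x":-0.024,"y":-0.034,"z":0.007,"rx":0.056,"ry":0,"rz":0.097}]
[{"gripper":0,"x":-0.027,"y":-0.031,"z":0.008,"rx":0.056,"ry":0,"rz":0.098},{"gripper":0,"x":-0.03,"y":-0.027,"z":0.01,"rx":0.057,"ry":0,"rz":0.097},{"gripper":0,"x":-0.032,"y":-0.024,"z":0.011,"rx":0.056,"ry":0,"rz":0.098},{"gripper":0,"x":-0.034,"y":-0.015,"z":0.02,"rx":0.044,"ry":0,"rz":0.076},{"gripper":0,"x":-0.035,"y":-0.011,"z":0.02,"rx":0.043,"ry":0,"rz":0.076}]
[{"gripper":0,"x":-0.036,"y":-0.008,"z":0.02,"rx":0.044,"ry":0,"rz":0.076},{"gripper":0,"x":-0.036,"y":-0.004,"z":0.021,"rx":0.044,"ry":0,"rz":0.075},{"gripper":0,"x":-0.036,"y":-0.001,"z":0.021,"rx":0.044,"ry":0,"rz":0.076},{"gripper":0,"x":0.012,"y":0,"z":0.022,"rx":-0,"ry":0,"rz":0},{"gripper":0,"x":0.013,"y":0,"z":0.022,"rx":-0,"ry":0,"rz":0}]
15 end [ 0.4658 -0.0286  0.2446] [-3.1406  0.5233  1.6834]
```

>>> {"fn": "apply_moves", "kwargs": {
  "plan": [
    {"gripper": 0,"x": -0.015,"y": 0.001,"z": -0.023,"rx": 0,"ry": 0,"rz": 0},
    {"gripper": 0,"x": -0.021,"y": -0.007,"z": -0.03,"rx": 0.009,"ry": 0,"rz": 0.016},
    {"gripper": 0,"x": -0.021,"y": -0.008,"z": -0.03,"rx": 0.009,"ry": 0,"rz": 0.015},
    {"gripper": 0,"x": -0.021,"y": -0.007,"z": -0.03,"rx": 0.009,"ry": 0,"rz": 0.016},
    {"gripper": 0,"x": -0.024,"y": -0.034,"z": 0.007,"rx": 0.056,"ry": 0,"rz": 0.097}
  ]
}}

```text
time: 8.1
ee_pos: [0.4206, 0.3026, 0.2772]
tcp_rot: [3.138, 0.521, 2.458]
force: [-0.3, -0.8, -2.4]
finger_gap: 0.017
finger_force: 87.8
```

>>> {"fn": "apply_moves", "kwargs": {
  "plan": [
    {"gripper": 0,"x": -0.027,"y": -0.031,"z": 0.008,"rx": 0.056,"ry": 0,"rz": 0.098},
    {"gripper": 0,"x": -0.03,"y": -0.027,"z": 0.01,"rx": 0.057,"ry": 0,"rz": 0.097},
    {"gripper": 0,"x": -0.032,"y": -0.024,"z": 0.011,"rx": 0.056,"ry": 0,"rz": 0.098},
    {"gripper": 0,"x": -0.034,"y": -0.015,"z": 0.02,"rx": 0.044,"ry": 0,"rz": 0.076},
    {"gripper": 0,"x": -0.035,"y": -0.011,"z": 0.02,"rx": 0.043,"ry": 0,"rz": 0.076}
  ]
}}

```text
time: 8.72
ee_pos: [0.4427, 0.0936, 0.2944]
tcp_rot: [-3.14, 0.523, 1.943]
force: [1.7, 0.8, -1.5]
finger_gap: 0.0171
finger_force: 87.8
```

>>> {"fn": "apply_moves", "kwargs": {
  "plan": [
    {"gripper": 0,"x": -0.036,"y": -0.008,"z": 0.02,"rx": 0.044,"ry": 0,"rz": 0.076},
    {"gripper": 0,"x": -0.036,"y": -0.004,"z": 0.021,"rx": 0.044,"ry": 0,"rz": 0.075},
    {"gripper": 0,"x": -0.036,"y": -0.001,"z": 0.021,"rx": 0.044,"ry": 0,"rz": 0.076},
    {"gripper": 0,"x": 0,"y": 0,"z": 0,"rx": 0,"ry": 0,"rz": 0}
  ]
}}

```text
time: 9.22
ee_pos: [0.4654, -0.0318, 0.2945]
tcp_rot: [-3.138, 0.525, 1.678]
force: [0.2, 0.2, -2.0]
finger_gap: 0.017
finger_force: 87.5
```

```bash
python3 - <<'E'
from pl import *
o=robot.observe(); print(o["ee_pos"],o["qpos"],o["force"]); print(now())
s=robot.snapshot("wrist"); save(s,"w4.png")
O,e,b=now(); Rs=Ro.from_euler("xyz",e)
print("pred lip px",proj(s,O+Rs.apply([0,-.041,0])),"origin",proj(s,O))
for l in("scoop_lip","scoop","bath_floor"): print(l,[(np.round(q["xy"]),round(q["score"],2)) for q in robot.tip_of(s,l)[:2]])
print("bf pred",proj(s,bw(0,0,.045)))
E
```

```text
[ 0.4654 -0.0318  0.2945] [-0.054   0.2875 -0.4626  1.9334  0.6387  1.2587 -0.7065] [ 0.185   0.2024 -1.9645]
(array([ 0.4734, -0.1102,  0.1646]), array([-0.002 ,  0.0024,  0.1052]), array([-0.0017,  0.0624,  0.1646]))
pred lip px [281.7666 221.2425] origin [281.6597 191.1163]
scoop_lip [(array([277., 223.]), 0.74)]
scoop [(array([294., 184.]), 0.21)]
bath_floor [(array([285., 156.]), 0.68)]
bf pred [282.9639 157.3254]
```

View pics/w4.png

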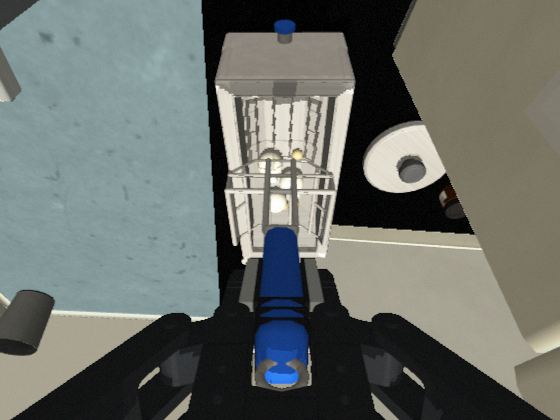

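The wrist view shows the scoop (centre column about 282) over the tank; bath rim corners lie near (217,82), (354,82) and (240,262), (328,262). Comparing them with the model projection.

```bash
python3 - <<'E'
from pl import *
from scipy.optimize import least_squares
s=robot.snapshot("wrist")
g=cv2.cvtColor(s["frame"],cv2.COLOR_RGB2GRAY).astype(int)
for n,c in dict(py0=(-.06,.132),py1=(.06,.132),my0=(-.06,-.132),my1=(.06,-.132),iy0=(-.044,.118),iy1=(.044,.118)).items(): print(n,proj(s,bw(c[0],c[1],.105)))
for r in(82,88,100,110,120,135,210,230,250): print(r,[int(v) for v in g[r,212:246]],"|",[int(v) for v in g[r,322:360]])
E
```

```text
py0 [209.627   87.2613]
py1 [353.4172  87.6738]
my0 [238.1934 260.0141]
my1 [323.5758 260.2378]
iy0 [230.5931 102.2025]
iy1 [332.3479 102.4922]
82 [2, 5, 23, 96, 136, 139, 140, 146, 145, 146, 146, 145, 145, 141, 145, 147, 147, 147, 148, 147, 148, 149, 145, 147, 148, 147, 146, 151, 149, 146, 145, 145, 145, 143] | [149, 153, 154, 155, 149, 144, 142, 144, 143, 143, 145, 144, 145, 143, 143, 141, 145, 144, 141, 140, 139, 147, 157, 156, 154, 146, 137, 136, 132, 100, 47, 5, 8, 5, 5, 7, 6, 7]
88 [7, 6, 114, 218, 251, 254, 242, 197, 197, 202, 199, 178, 153, 149, 146, 141, 137, 132, 130, 127, 129, 130, 128, 126, 128, 129, 130, 129, 128, 128, 128, 128, 127, 129] | [131, 136, 134, 135, 133, 134, 134, 132, 133, 134, 133, 134, 134, 131, 132, 136, 139, 145, 141, 146, 158, 153, 149, 151, 160, 151, 136, 144, 225, 230, 148, 45, 5, 3, 8, 5, 9, 9]
100 [6, 11, 0, 4, 121, 190, 216, 221, 220, 219, 220, 221, 223, 222, 222, 219, 223, 225, 219, 182, 173, 181, 173, 175, 177, 177, 176, 172, 171, 176, 175, 178, 174, 172] | [154, 157, 150, 138, 138, 135, 154, 150, 136, 152, 166, 168, 159, 165, 200, 224, 222, 221,
[... 1277 characters left out ...]
, 3, 4, 0, 7, 7, 3, 4, 6, 5, 4, 9, 9, 5, 9]
230 [148, 96, 3, 1, 3, 10, 9, 8, 10, 4, 4, 4, 7, 7, 0, 11, 1, 9, 90, 188, 222, 216, 183, 123, 89, 90, 147, 204, 222, 223, 220, 220, 222, 220] | [96, 85, 139, 192, 220, 222, 175, 148, 164, 163, 163, 165, 163, 163, 164, 164, 161, 162, 162, 163, 162, 162, 161, 161, 163, 161, 163, 162, 160, 161, 162, 158, 160, 160, 160, 158, 158, 159]
250 [150, 144, 95, 10, 6, 7, 8, 8, 6, 6, 5, 4, 0, 3, 4, 9, 12, 10, 2, 4, 10, 3, 5, 6, 2, 6, 14, 156, 215, 221, 215, 221, 221, 219] | [222, 208, 155, 139, 159, 158, 156, 158, 161, 160, 159, 160, 157, 159, 164, 160, 160, 160, 161, 160, 160, 160, 160, 159, 161, 162, 158, 157, 158, 162, 160, 161, 159, 164, 162, 165, 158, 160]
```

```bash
python3 - <<'E'
import cv2
a=cv2.imread("pics/w4.png")[70:270,205:365]; cv2.imwrite("pics/w4c.png",cv2.resize(a,None,fx=3,fy=3,interpolation=cv2.INTER_CUBIC))
E
```

```text
(no output)
```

View pics/w4c.png

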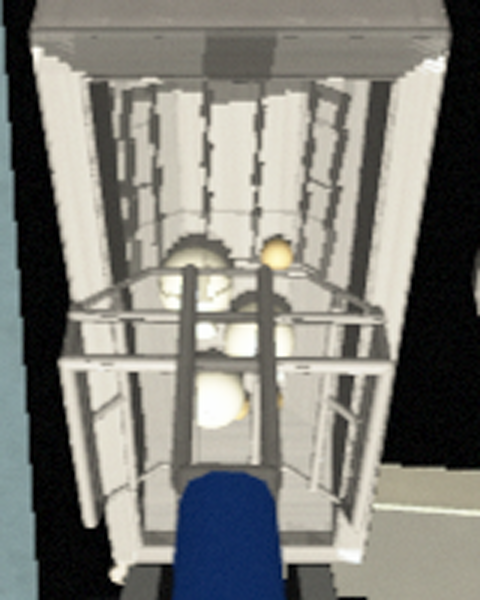

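The crop shows the basket's back bar from (62,360) to (390,360), second bar at (72,318)–(382,318), the left side rail ending at (92,520), and the three balls and worn pieces in the tank's far part.

```bash
python3 - <<'E'
from pl import *
s=robot.snapshot("wrist"); O,e,b=now(); Rs=Ro.from_euler("xyz",e)
P=lambda *v: proj(s,O+Rs.apply(v))
for v in[(-.0395,.044,.038),(.0395,.044,.038),(0,.044,.038),(-.0395,-.04,.038),(.0395,-.04,.038),(-.0395,-.04,.018),(.0395,-.04,.018),(-.037,-.041,.015),(.037,-.041,.015),(-.037,.044,.015),(.037,.044,.015),(0,.053,.088),(0,.118,.17)]: print(v,(P(*v)-[205,70])*3, P(*v))
E
```

```text
(-0.0395, 0.044, 0.038) [ 57.105  357.1117] [224.035  189.0372]
(0.0395, 0.044, 0.038) [399.0907 357.232 ] [338.0302 189.0773]
(0, 0.044, 0.038) [228.0907 357.1719] [281.0302 189.0573]
(-0.0395, -0.04, 0.038) [ 92.5438 558.6825] [235.8479 256.2275]
(0.0395, -0.04, 0.038) [363.5136 558.7912] [326.1712 256.2637]
(-0.0395, -0.04, 0.018) [ 98.2379 503.1672] [237.746  237.7224]
(0.0395, -0.04, 0.018) [357.8615 503.2678] [324.2872 237.7559]
(-0.037, -0.041, 0.015) [107.4984 497.1967] [240.8328 235.7322]
(0.037, -0.041, 0.015) [348.6046 497.2897] [321.2015 235.7632]
(-0.037, 0.044, 0.015) [ 77.5057 290.0584] [230.8352 166.6861]
(0.037, 0.044, 0.015) [378.7397 290.1594] [331.2466 166.7198]
(0, 0.053, 0.088) [228.0282 510.3801] [281.0094 240.1267]
(0, 0.118, 0.17) [227.8749 814.3293] [280.9583 341.4431]
```

```bash
sed -i 's/^OFF=.*/OFF=np.array([.0007,.0785,.130])/; s/^BATH=.*/BATH=(np.array([.483,-.171,0]),.108)/' pl.py
python3 - <<'E'
from pl import *
print(now())
plan([sc(bw(0,.066,.125),.108),sc(bw(0,.066,.054),.108)],dmax=.03,g=0)
E
```

```text
(array([ 0.4737, -0.1055,  0.1649]), array([-0.0003,  0.0011,  0.1143]), array([-0.0022,  0.0661,  0.1649]))
[{"gripper":0,"x":0.01,"y":0.001,"z":0.017,"rx":0.001,"ry":0,"rz":0.003},{"gripper":0,"x":0.01,"y":0.002,"z":0.018,"rx":0.001,"ry":0,"rz":0.003},{"gripper":0,"x":0.012,"y":-0,"z":0.02,"rx":0,"ry":0,"rz":0},{"gripper":0,"x":0.012,"y":-0,"z":0.021,"rx":0,"ry":0,"rz":0},{"gripper":0,"x":0.011,"y":-0,"z":0.02,"rx":0,"ry":0,"rz":0}]
5 end [ 0.4685 -0.0274  0.1843] [-3.1412  0.5232  1.6791]
```

>>> {"fn": "apply_moves", "kwargs": {
  "plan": [
    {"gripper": 0,"x": 0.01,"y": 0.001,"z": 0.017,"rx": 0.001,"ry": 0,"rz": 0.003},
    {"gripper": 0,"x": 0.01,"y": 0.002,"z": 0.018,"rx": 0.001,"ry": 0,"rz": 0.003},
    {"gripper": 0,"x": 0.012,"y": 0,"z": 0.02,"rx": 0,"ry": 0,"rz": 0},
    {"gripper": 0,"x": 0.012,"y": 0,"z": 0.021,"rx": 0,"ry": 0,"rz": 0},
    {"gripper": 0,"x": 0.011,"y": 0,"z": 0.02,"rx": 0,"ry": 0,"rz": 0}
  ]
}}

```text
time: 10.15
ee_pos: [0.4687, -0.0276, 0.1836]
tcp_rot: [-3.142, 0.523, 1.678]
force: [0.6, -0.8, -1.7]
finger_gap: 0.0173
finger_force: 87.7
```

>>> {"fn": "apply_moves", "kwargs": {
  "plan": [
    {"gripper": 0,"x": 0,"y": 0,"z": 0,"rx": 0,"ry": 0,"rz": 0},
    {"gripper": 0,"x": 0,"y": 0,"z": 0,"rx": 0,"ry": 0,"rz": 0}
  ]
}}

```text
time: 10.4
ee_pos: [0.469, -0.028, 0.185]
tcp_rot: [3.141, 0.524, 1.677]
force: [-0.1, -1.1, -1.7]
finger_gap: 0.0172
finger_force: 87.8
```

```bash
python3 - <<'E'
from pl import *
o=robot.observe(); print(now(),o["force"],o["ft_torque"])
plan([sc(bw(0,.066,.050),.108),sc(bw(0,.066,.048),.108),sc(bw(0,.066,.046),.108)],g=0)
E
```

```text
(array([ 0.4768, -0.1062,  0.0551]), array([-0.0006, -0.0008,  0.1068]), array([0.0008, 0.0651, 0.0551])) [-0.0697 -1.063  -1.6515] [ 0.762   0.1109 -0.023 ]
[{"gripper":0,"x":0.003,"y":-0.001,"z":0.004,"rx":0,"ry":0.001,"rz":-0.001},{"gripper":0,"x":0.001,"y":0,"z":0.002,"rx":0,"ry":-0,"rz":-0},{"gripper":0,"x":0.001,"y":0,"z":0.001,"rx":0,"ry":-0,"rz":-0}]
3 end [ 0.4679 -0.0273  0.1765] [-3.1415  0.5225  1.6785]
```

>>> {"fn": "apply_moves", "kwargs": {
  "plan": [
    {"gripper": 0,"x": 0.002,"y": -0.001,"z": 0.0035,"rx": 0,"ry": 0,"rz": 0},
    {"gripper": 0,"x": 0.0015,"y": 0,"z": 0.0026,"rx": 0,"ry": 0,"rz": 0},
    {"gripper": 0,"x": 0,"y": 0,"z": 0,"rx": 0,"ry": 0,"rz": 0}
  ]
}}

```text
time: 10.78
ee_pos: [0.4676, -0.0287, 0.1773]
tcp_rot: [-3.141, 0.524, 1.677]
force: [0.0, -0.7, -1.7]
finger_gap: 0.0166
finger_force: 87.9
```

>>> {"fn": "apply_moves", "kwargs": {
  "plan": [
    {"gripper": 0,"x": 0.001,"y": 0,"z": 0.0017,"rx": 0,"ry": 0,"rz": 0},
    {"gripper": 0,"x": 0,"y": 0,"z": 0,"rx": 0,"ry": 0,"rz": 0}
  ]
}}

```text
time: 11.02
ee_pos: [0.4677, -0.0287, 0.1753]
tcp_rot: [-3.141, 0.524, 1.677]
force: [-0.1, -0.1, -1.9]
finger_gap: 0.017
finger_force: 87.9
```

>>> {"fn": "apply_moves", "kwargs": {
  "plan": [
    {"gripper": 0,"x": 0.0005,"y": 0,"z": 0.0009,"rx": 0,"ry": 0,"rz": 0},
    {"gripper": 0,"x": 0,"y": 0,"z": 0,"rx": 0,"ry": 0,"rz": 0}
  ]
}}

```text
time: 11.28
ee_pos: [0.4679, -0.0288, 0.1749]
tcp_rot: [3.141, 0.525, 1.676]
force: [0.4, 0.5, 4.6]
finger_gap: 0.0171
finger_force: 88.7
```

```bash
python3 - <<'E'
from pl import *
o=robot.observe(); print(now(),o["force"],o["ft_torque"])
E
```

```text
(array([ 0.4757, -0.1071,  0.045 ]), array([-0.0016, -0.001 ,  0.1059]), array([-0.0004,  0.0643,  0.045 ])) [0.4069 0.5289 4.6305] [ 0.0365  0.1266 -0.0365]
```

>>> {"fn": "apply_moves", "kwargs": {
  "plan": [
    {"gripper": 0,"x": -0.0004,"y": 0,"z": -0.0007,"rx": 0,"ry": 0,"rz": 0},
    {"gripper": 0,"x": -0.0104,"y": 0,"z": 0.006,"rx": 0,"ry": 0,"rz": 0},
    {"gripper": 0,"x": -0.0104,"y": 0,"z": 0.006,"rx": 0,"ry": 0,"rz": 0},
    {"gripper": 0,"x": -0.0104,"y": 0,"z": 0.006,"rx": 0,"ry": 0,"rz": 0},
    {"gripper": 0,"x": -0.0104,"y": 0,"z": 0.006,"rx": 0,"ry": 0,"rz": 0}
  ]
}}

```text
time: 11.9
ee_pos: [0.4729, -0.0774, 0.1752]
tcp_rot: [3.142, 0.524, 1.676]
force: [1.1, 1.7, 0.8]
finger_gap: 0.0174
finger_force: 88.1
```

```bash
python3 - <<'E'
from pl import *
o=robot.observe(); print(now(),o["force"],o["ft_torque"])
s=robot.snapshot("wrist"); save(s,"w5.png"); z=.06
for l in("ball_0","worn_0","shard_0"):
    for q in robot.tip_of(s,l): print(l,np.round(q["xy"]),round(q["score"],2),Ro.from_euler("z",BATH[1]).inv().apply(atz(s,q["xy"],{"ball_0":.06,"worn_0":.0515,"shard_0":.045}[l])-BATH[0]))
E
```

```text
(array([ 0.4805, -0.1556,  0.0452]), array([-0.0007, -0.0005,  0.1054]), array([-0.0008,  0.0155,  0.0452])) [1.0562 1.7286 0.7614] [ 0.8692 -0.0613  0.1379]
ball_0 [258. 240.] 0.88 [-0.0219 -0.0328  0.06  ]
ball_0 [297. 251.] 0.48 [ 0.0151 -0.0508  0.06  ]
worn_0 [296. 231.] 0.47 [ 0.014  -0.03    0.0515]
worn_0 [280. 205.] 0.17 [-0.001   0.0069  0.0515]
```

>>> {"fn": "apply_moves", "kwargs": {
  "plan": [
    {"gripper": 0,"x": -0.0104,"y": 0.0005,"z": 0.006,"rx": 0,"ry": 0,"rz": 0},
    {"gripper": 0,"x": -0.0104,"y": 0.0003,"z": 0.006,"rx": 0,"ry": 0,"rz": 0},
    {"gripper": 0,"x": -0.0104,"y": 0,"z": 0.006,"rx": 0,"ry": 0,"rz": 0},
    {"gripper": 0,"x": -0.0087,"y": 0,"z": 0.005,"rx": 0,"ry": 0,"rz": 0},
    {"gripper": 0,"x": 0,"y": 0,"z": 0,"rx": 0,"ry": 0,"rz": 0}
  ]
}}

```text
time: 12.72
ee_pos: [0.478, -0.1235, 0.1751]
tcp_rot: [-3.141, 0.524, 1.675]
force: [-0.3, 1.2, -1.7]
finger_gap: 0.0173
finger_force: 87.9
```

```bash
cat > look.py <<'E'
from pl import *
import sys
o=robot.observe(); O,e,b=now(); print(O,e,b,o["force"],o["ft_torque"])
s=robot.snapshot("wrist"); save(s,sys.argv[1]+".png"); Rs=Ro.from_euler("xyz",e)
for l,z in(("ball_0",.064),("worn_0",.0515),("shard_0",.045)):
    for q in robot.tip_of(s,l): X=atz(s,q["xy"],z+O[2]-.045); print(l,np.round(q["xy"]),round(q["score"],2),"scoop",Rs.inv().apply(X-O),"bath",Ro.from_euler("z",BATH[1]).inv().apply(X-BATH[0]))
E
python3 look.py w6
```

```text
[ 0.4854 -0.2018  0.0452] [-0.0015  0.0004  0.1041] [-0.001  -0.0309  0.0452] [-0.3351  1.1951 -1.6517] [ 0.6635 -0.1777  0.1866]
ball_0 [296. 236.] 0.8 scoop [ 0.0147 -0.0358  0.019 ] bath [ 0.0136 -0.0667  0.0642]
ball_0 [261. 222.] 0.78 scoop [-0.0161 -0.0164  0.019 ] bath [-0.0171 -0.0472  0.0642]
ball_0 [264. 244.] 0.59 scoop [-0.0147 -0.0479  0.0189] bath [-0.0158 -0.0787  0.0642]
worn_0 [305. 191.] 0.55 scoop [0.0203 0.0096 0.0065] bath [ 0.0193 -0.0214  0.0517]
worn_0 [297. 245.] 0.42 scoop [ 0.0167 -0.0685  0.0064] bath [ 0.0155 -0.0994  0.0517]
```

>>> {"fn": "apply_moves", "kwargs": {
  "plan": [
    {"gripper": 0,"x": -0.0052,"y": 0.0007,"z": 0.003,"rx": 0,"ry": 0,"rz": 0.002},
    {"gripper": 0,"x": -0.0052,"y": 0,"z": 0.003,"rx": 0,"ry": 0,"rz": 0},
    {"gripper": 0,"x": -0.0035,"y": 0,"z": 0.002,"rx": 0,"ry": 0,"rz": 0},
    {"gripper": 0,"x": 0,"y": 0,"z": 0,"rx": 0,"ry": 0,"rz": 0}
  ]
}}

```text
time: 13.42
ee_pos: [0.481, -0.1367, 0.1755]
tcp_rot: [3.139, 0.522, 1.675]
force: [-4.1, 9.9, 9.5]
finger_gap: 0.0172
finger_force: 89.8
```

```bash
python3 look.py w7
```

```text
[ 0.4889 -0.2147  0.0455] [ 0.0009 -0.0024  0.1051] [ 0.0011 -0.0441  0.0455] [-4.0999  9.9412  9.4896] [ 1.5625  0.8108 -0.4329]
ball_0 [261. 212.] 0.79 scoop [-0.0159 -0.0027  0.019 ] bath [-0.0148 -0.0468  0.0645]
ball_0 [262. 236.] 0.72 scoop [-0.0162 -0.0362  0.0191] bath [-0.0152 -0.0803  0.0645]
ball_0 [296. 227.] 0.64 scoop [ 0.0137 -0.0233  0.019 ] bath [ 0.0147 -0.0675  0.0645]
shard_0 [280. 209.] 0.62 scoop [-0.0005 -0.0213  0.    ] bath [ 0.0006 -0.0654  0.0455]
shard_0 [300. 175.] 0.31 scoop [ 0.0163  0.0216 -0.0001] bath [ 0.0175 -0.0226  0.0455]
shard_0 [297. 226.] 0.3 scoop [ 0.0159 -0.0465  0.    ] bath [ 0.0169 -0.0907  0.0455]
```

```bash
python3 - <<'E'
from pl import *
O,e,b=now(); yaw=.106
def backat(B,tip):
    Rs=Ro.from_euler("z",yaw)*Ro.from_euler("x",tip); return sc(B-Rs.apply([0,.044,0]),yaw,tip)
B=bw(0.0005,b[1]+.044,.0465)
plan([backat(B,-.12),backat(B+[0,0,.001],-.24),backat(B+[0,0,.002],-.36)],g=0)
E
```

```text
[{"gripper":0,"x":0.015,"y":-0.001,"z":-0.004,"rx":0.002,"ry":-0.121,"rz":-0.002},{"gripper":0,"x":0.016,"y":0,"z":-0.004,"rx":-0,"ry":-0.12,"rz":0},{"gripper":0,"x":0.015,"y":0.001,"z":-0.004,"rx":-0,"ry":-0.12,"rz":0}]
3 end [ 0.4764 -0.0931  0.1576] [-3.1402  0.8832  1.6778]
```

>>> {"fn": "apply_moves", "kwargs": {
  "plan": [
    {"gripper": 0,"x": 0.015,"y": -0.001,"z": -0.004,"rx": 0.002,"ry": -0.121,"rz": -0.002},
    {"gripper": 0,"x": 0.016,"y": 0,"z": -0.004,"rx": 0,"ry": -0.12,"rz": 0},
    {"gripper": 0,"x": 0.015,"y": 0.001,"z": -0.004,"rx": 0,"ry": -0.12,"rz": 0},
    {"gripper": 0,"x": 0,"y": 0,"z": 0,"rx": 0,"ry": 0,"rz": 0}
  ]
}}

```text
time: 14.12
ee_pos: [0.4764, -0.0921, 0.1554]
tcp_rot: [-3.132, 0.886, 1.688]
force: [0.6, -0.8, -2.1]
finger_gap: 0.017
finger_force: 88.4
```

```bash
python3 look.py w8; python3 - <<'E'
from h import *
print(robot.observe()["qpos"])
for n in("top","scene"):
    s=robot.snapshot(n); save(s,n+"8.png")
    for l in("ball_0","worn_0","shard_0"): print(n,l,[(np.round(q["xy"]),round(q["score"],2)) for q in robot.tip_of(s,l)[:4]])
E
```

```text
[ 0.4884 -0.211   0.0617] [-0.3627  0.0054  0.11  ] [ 0.001  -0.0404  0.0617] [ 0.5861 -0.7767 -2.1469] [1.5364 0.145  0.0191]
ball_0 [305. 189.] 0.78 scoop [0.0173 0.0426 0.0366] bath [0.0183 0.0124 0.0807]
ball_0 [262. 184.] 0.74 scoop [-0.0123  0.0508  0.0395] bath [-0.0113  0.0211  0.0807]
ball_0 [263. 208.] 0.55 scoop [-0.0137  0.0057  0.0224] bath [-0.0126 -0.0271  0.0807]
worn_0 [282. 199.] 0.38 scoop [0.0016 0.0006 0.0072] bath [ 0.0027 -0.0372  0.0682]
worn_0 [302. 175.] 0.37 scoop [0.0159 0.0433 0.0235] bath [0.0168 0.0084 0.0682]
[-0.26833324  0.6229644  -0.29831551  2.15209985  1.03698795  1.21401894
 -1.26186301]
top ball_0 [(array([406., 246.]), 0.51), (array([393., 237.]), 0.45), (array([393., 250.]), 0.43)]
top worn_0 [(array([415., 240.]), 0.57)]
top shard_0 []
scene ball_0 [(array([403., 276.]), 0.62), (array([387., 277.]), 0.47), (array([385., 262.]), 0.44), (array([399., 263.]), 0.43)]
scene worn_0 [(array([413., 278.]), 0.59), (array([396., 265.]), 0.55)]
scene shard_0 [(array([414., 279.]), 0.28)]
```

View pics/w8.png

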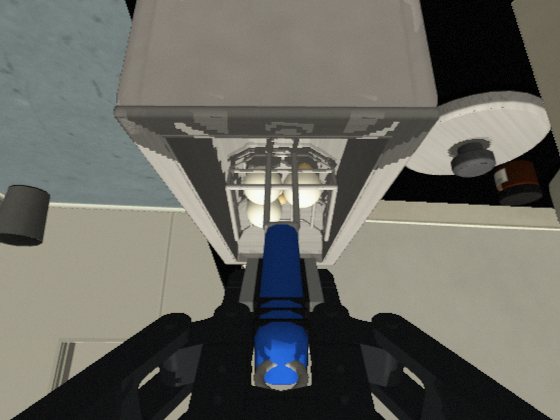

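All three balls sit at the back of the tilted basket, around (263,188), (305,189), (263,212); a small piece shows between them at (283,199). I lift within the tank and rock the scoop to drop the small pieces.

```bash
python3 - <<'E'
from pl import *
O,e,b=now(); y=.106
W=lambda z,t,x=0,yy=b[1]: sc(bw(x,yy,z),y,t)
plan([W(.08,-.30),W(.092,-.22),W(.092,-.07),W(.092,-.07,.003),W(.092,-.2,-.003),W(.092,-.33,0,b[1]+.004),W(.092,-.25,0,b[1]-.003),W(.092,-.12),W(.094,-.12,.003),W(.092,-.25,-.003),W(.092,-.25,0)],g=0)
E
```

```text
[{"gripper":0,"x":-0.022,"y":-0.001,"z":-0.01,"rx":-0.002,"ry":0.061,"rz":-0},{"gripper":0,"x":-0.021,"y":0,"z":-0.008,"rx":-0,"ry":0.08,"rz":-0},{"gripper":0,"x":-0.023,"y":0,"z":0.001,"rx":-0,"ry":0.15,"rz":-0.001},{"gripper":0,"x":0,"y":0.003,"z":0,"rx":-0,"ry":0,"rz":0},{"gripper":0,"x":0.02,"y":-0.005,"z":0.002,"rx":-0,"ry":-0.13,"rz":0.001}]
[{"gripper":0,"x":0.023,"y":0.002,"z":-0.001,"rx":-0,"ry":-0.13,"rz":-0},{"gripper":0,"x":-0.017,"y":0.001,"z":0.005,"rx":-0,"ry":0.08,"rz":-0},{"gripper":0,"x":-0.018,"y":-0,"z":-0.001,"rx":-0,"ry":0.13,"rz":-0.001},{"gripper":0,"x":-0.001,"y":0.003,"z":-0.001,"rx":-0,"ry":0,"rz":0},{"gripper":0,"x":0.021,"y":-0.006,"z":0.003,"rx":-0,"ry":-0.13,"rz":0.001}]
[{"gripper":0,"x":-0,"y":0.003,"z":-0,"rx":-0,"ry":0,"rz":-0}]
11 end [ 0.4773 -0.1059  0.1984] [-3.1413  0.7733  1.6765]
```

>>> {"fn": "apply_moves", "kwargs": {
  "plan": [
    {"gripper": 0,"x": -0.022,"y": -0.001,"z": -0.01,"rx": -0.002,"ry": 0.061,"rz": 0},
    {"gripper": 0,"x": -0.021,"y": 0,"z": -0.008,"rx": 0,"ry": 0.08,"rz": 0},
    {"gripper": 0,"x": -0.023,"y": 0,"z": 0.001,"rx": 0,"ry": 0.15,"rz": -0.001},
    {"gripper": 0,"x": 0,"y": 0.003,"z": 0,"rx": 0,"ry": 0,"rz": 0},
    {"gripper": 0,"x": 0.02,"y": -0.005,"z": 0.002,"rx": 0,"ry": -0.13,"rz": 0.001}
  ]
}}

```text
time: 15.35
ee_pos: [0.475, -0.1155, 0.2055]
tcp_rot: [3.134, 0.728, 1.662]
force: [-0.3, 1.4, -5.2]
finger_gap: 0.0169
finger_force: 88.3
```

>>> {"fn": "apply_moves", "kwargs": {
  "plan": [
    {"gripper": 0,"x": 0.023,"y": 0.002,"z": -0.001,"rx": 0,"ry": -0.13,"rz": 0},
    {"gripper": 0,"x": -0.017,"y": 0.001,"z": 0.005,"rx": 0,"ry": 0.08,"rz": 0},
    {"gripper": 0,"x": -0.018,"y": 0,"z": -0.001,"rx": 0,"ry": 0.13,"rz": -0.001},
    {"gripper": 0,"x": -0.001,"y": 0.003,"z": -0.001,"rx": 0,"ry": 0,"rz": 0},
    {"gripper": 0,"x": 0.021,"y": -0.006,"z": 0.003,"rx": 0,"ry": -0.13,"rz": 0.001}
  ]
}}

```text
time: 15.98
ee_pos: [0.4749, -0.1087, 0.2]
tcp_rot: [3.133, 0.778, 1.663]
force: [-1.0, 1.0, -6.1]
finger_gap: 0.0169
finger_force: 89.5
```

>>> {"fn": "apply_moves", "kwargs": {
  "plan": [
    {"gripper": 0,"x": 0,"y": 0.003,"z": 0,"rx": 0,"ry": 0,"rz": 0},
    {"gripper": 0,"x": 0,"y": 0,"z": 0,"rx": 0,"ry": 0,"rz": 0}
  ]
}}

```text
time: 16.23
ee_pos: [0.4776, -0.1046, 0.1976]
tcp_rot: [-3.139, 0.774, 1.681]
force: [-0.6, 0.7, -4.0]
finger_gap: 0.0171
finger_force: 89.3
```

```bash
cat > look2.py <<'E'
from h import *
import sys
for n in("top","scene","wrist"):
    s=robot.snapshot(n); save(s,n+sys.argv[1]+".png")
    for l in("ball_0","worn_0","shard_0"): print(n,l,[(np.round(q["xy"]),round(q["score"],2)) for q in robot.tip_of(s,l)[:5]])
E
python3 look2.py 9; python3 - <<'E'
from pl import *
o=robot.observe(); print(now(),o["force"])
O,e,b=now(); y=.106
plan([sc(bw(0,b[1]+.01,.135),y,-.2),sc(bw(0,b[1]+.02,.165),y,-.2)],g=0,dmax=.04)
a=cv2.imread("pics/top9.png")[190:290,330:450];c=cv2.imread("pics/scene9.png")[215:315,320:440]
cv2.imwrite("pics/c9.png",np.hstack([cv2.resize(q,None,fx=3.3,fy=3.3,interpolation=cv2.INTER_CUBIC) for q in(a,c)]))
E
```

```text
top ball_0 [(array([396., 248.]), 0.51), (array([405., 245.]), 0.41)]
top worn_0 [(array([418., 237.]), 0.41)]
top shard_0 []
scene ball_0 [(array([387., 271.]), 0.66), (array([386., 255.]), 0.46), (array([404., 271.]), 0.44)]
scene worn_0 [(array([415., 277.]), 0.39)]
scene shard_0 [(array([414., 267.]), 0.54)]
wrist ball_0 [(array([263., 174.]), 0.92), (array([301., 178.]), 0.72), (array([267., 202.]), 0.62)]
wrist worn_0 [(array([301., 149.]), 0.52)]
wrist shard_0 [(array([278., 157.]), 0.46)]
(array([ 0.4881, -0.2135,  0.0918]), array([-0.2507,  0.    ,  0.106 ]), array([ 0.0005, -0.0428,  0.0918])) [ 0.4098  0.6039 -4.4621]
[{"gripper":0,"x":-0.015,"y":-0,"z":-0.019,"rx":-0,"ry":0.025,"rz":-0},{"gripper":0,"x":-0.015,"y":-0.001,"z":-0.019,"rx":-0,"ry":0.026,"rz":-0},{"gripper":0,"x":-0.013,"y":0,"z":-0.029,"rx":-0,"ry":-0,"rz":-0}]
3 end [ 0.4749 -0.092   0.2768] [-3.141   0.7226  1.6771]
```

View pics/c9.png

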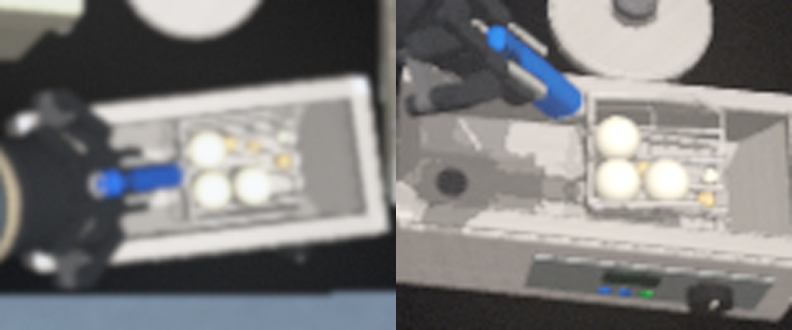

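The crop shows the three big balls in the basket, worn balls at top-crop (230,145), (253,147), (284,160) and a chip at (287,135). I triangulate them to see whether they lie on the tank floor.

```bash
python3 - <<'E'
from pl import *
t,s=robot.snapshot("top"),robot.snapshot("scene"); B=Ro.from_euler("z",BATH[1])
def blobs(im,n):
    h=cv2.cvtColor(im["frame"],cv2.COLOR_RGB2HSV).astype(int); m=((h[:,:,1]>70)&(h[:,:,0]>8)&(h[:,:,0]<32)&(h[:,:,2]>110)).astype(np.uint8)
    c=proj(im,bw(0,-.06,.06)).astype(int); w=np.zeros_like(m); w[c[1]-35:c[1]+35,c[0]-55:c[0]+55]=1
    q=cv2.connectedComponentsWithStats(m*w); r=[(q[3][i],q[2][i][4]) for i in range(1,q[0]) if q[2][i][4]>2]; print(n,r); return [a for a,_ in r]
T=blobs(t,"top");S=blobs(s,"scene")
for a in T+[(417,230.9)]:
    for b in S+[(415.5,268)]:
        X,e=tri([ray(t,a),ray(s,b)])
        if max(e)<.004: print(np.round(a),np.round(b),B.inv().apply(X-BATH[0]),round(max(e),4))
print(now())
f=[robot.observe()["force"][2] for _ in range(3)]; print(f)
E
```

```text
top [(array([415.    , 238.2857]), np.int32(7))]
scene [(array([413.1667, 274.5   ]), np.int32(6))]
[415. 238.] [413. 274.] [ 0.0005 -0.0706  0.0607] 0.0004
[415. 238.] [416. 268.] [ 0.0009 -0.0656  0.0908] 0.0025
[417. 231.] [416. 268.] [ 0.0186 -0.0782  0.0572] 0.0014
(array([ 0.4882, -0.2134,  0.0918]), array([-0.2508,  0.0001,  0.1062]), array([ 0.0006, -0.0427,  0.0918]))
[np.float64(-3.901169249102118), np.float64(-3.901169249102118), np.float64(-3.901169249102118)]
```

```bash
python3 - <<'E'
from pl import *
t,s=robot.snapshot("top"),robot.snapshot("scene"); B=Ro.from_euler("z",BATH[1])
for im,n in((t,"top"),(s,"scene")):
    f=im["frame"].astype(int); m=((f[:,:,0]-f[:,:,2]>35)&(f[:,:,0]>100)).astype(np.uint8)
    c=proj(im,bw(0,-.05,.06)).astype(int); w=np.zeros_like(m); w[c[1]-35:c[1]+35,c[0]-60:c[0]+60]=1
    q=cv2.connectedComponentsWithStats(m*w,connectivity=8); print(n,[(np.round(q[3][i],1),q[2][i][4]) for i in range(1,q[0])])
for a in((399.7,233.9),(406.7,234.5)):
    for z in(.0515,.056,.10,.11): X=atz(t,a,z); print(a,z,B.inv().apply(X-BATH[0]),"-> scene px",np.round(proj(s,X),1))
    X,e=tri([ray(t,a),ray(s,(394.2,265.9))]); print("tri",B.inv().apply(X-BATH[0]),e[0])
E
```

```text
top [(array([399.5, 232.7]), np.int32(14)), (array([406.2, 234. ]), np.int32(10)), (array([415.2, 238.5]), np.int32(18))]
scene [(array([394.2, 265.2]), np.int32(13)), (array([413.8, 275. ]), np.int32(25))]
(399.7, 233.9) 0.0515 [ 0.0159 -0.0358  0.0515] -> scene px [396.2 268.3]
(399.7, 233.9) 0.056 [ 0.0159 -0.0348  0.056 ] -> scene px [396.1 267.3]
(399.7, 233.9) 0.1 [ 0.0159 -0.0244  0.1   ] -> scene px [395.4 257.8]
(399.7, 233.9) 0.11 [ 0.0159 -0.0221  0.11  ] -> scene px [395.2 255.6]
tri [ 0.0158 -0.0312  0.0629] 0.0018923413091374813
(406.7, 234.5) 0.0515 [ 0.0124 -0.0536  0.0515] -> scene px [404.3 270.5]
(406.7, 234.5) 0.056 [ 0.0124 -0.0524  0.056 ] -> scene px [404.3 269.6]
(406.7, 234.5) 0.1 [ 0.0125 -0.0414  0.1   ] -> scene px [403.5 260. ]
(406.7, 234.5) 0.11 [ 0.0125 -0.0389  0.11  ] -> scene px [403.4 257.8]
tri [ 0.0116 -0.0372  0.0747] 0.010224393870864934
```

>>> {"fn": "apply_moves", "kwargs": {
  "plan": [
    {"gripper": 0,"x": -0.015,"y": 0,"z": -0.019,"rx": 0,"ry": 0.025,"rz": 0},
    {"gripper": 0,"x": -0.015,"y": 0,"z": -0.019,"rx": 0,"ry": 0.026,"rz": 0},
    {"gripper": 0,"x": -0.013,"y": 0,"z": -0.029,"rx": 0,"ry": 0,"rz": 0},
    {"gripper": 0,"x": 0,"y": 0,"z": 0,"rx": 0,"ry": 0,"rz": 0},
    {"gripper": 0,"x": 0,"y": 0,"z": 0,"rx": 0,"ry": 0,"rz": 0}
  ]
}}

```text
time: 17.65
ee_pos: [0.4756, -0.0921, 0.2761]
tcp_rot: [-3.14, 0.723, 1.678]
force: [-0.6, -0.0, -3.8]
finger_gap: 0.0169
finger_force: 89.3
```

```bash
python3 look2.py 10; python3 - <<'E'
from pl import *
o=robot.observe(); print(now(),o["force"],o["qpos"])
t,s=robot.snapshot("top"),robot.snapshot("scene")
for im,n in((t,"top"),(s,"scene")):
    f=im["frame"].astype(int); m=((f[:,:,0]-f[:,:,2]>35)&(f[:,:,0]>100)).astype(np.uint8)
    c=proj(im,bw(0,-.05,.06)).astype(int); w=np.zeros_like(m); w[c[1]-35:c[1]+35,c[0]-60:c[0]+60]=1
    q=cv2.connectedComponentsWithStats(m*w,connectivity=8); print(n,[(np.round(q[3][i],1),q[2][i][4]) for i in range(1,q[0])])
    # bright neutral blobs
    m=((f.min(2)>205)&(f.max(2)-f.min(2)<40)).astype(np.uint8)*w; q=cv2.connectedComponentsWithStats(m); print(n,"white",[(np.round(q[3][i],1),q[2][i][4]) for i in range(1,q[0]) if 4<q[2][i][4]<300])
    for k,y,z in(("ballspot",-.0,.18),("floor -.08",-.08,.05),("wallfoot",-.088,.045)): print(k,proj(im,bw(0,y,z)))
E
```

```text
top ball_0 [(array([193., 240.]), 0.73), (array([392., 237.]), 0.64), (array([397., 250.]), 0.63), (array([403., 245.]), 0.46)]
top worn_0 [(array([419., 238.]), 0.52)]
top shard_0 []
scene ball_0 [(array([384., 253.]), 0.65), (array([384., 238.]), 0.64), (array([401., 253.]), 0.44)]
scene worn_0 [(array([414., 278.]), 0.57), (array([396., 267.]), 0.55), (array([400., 270.]), 0.54)]
scene shard_0 [(array([411., 268.]), 0.54), (array([402., 274.]), 0.4)]
wrist ball_0 [(array([261., 174.]), 0.94), (array([299., 180.]), 0.82), (array([282., 177.]), 0.74), (array([291., 123.]), 0.23)]
wrist worn_0 [(array([293., 124.]), 0.63), (array([281., 136.]), 0.58), (array([263., 202.]), 0.5), (array([300., 109.]), 0.45)]
wrist shard_0 [(array([265., 202.]), 0.7), (array([280., 115.]), 0.42), (array([297., 131.]), 0.38)]
(array([ 0.4861, -0.194 ,  0.1649]), array([-0.1998,  0.0003,  0.1062]), array([ 0.0006, -0.0232,  0.1649])) [ 0.2162  0.3072 -3.7501] [-0.1256  0.3546 -0.369   2.015   0.8325  1.2686 -0.8437]
top [(array([399.2, 232.9]), np.int32(19)), (array([406.3, 233.9]), np.int32(9)), (array(
[... 576 characters left out ...]
, (array([357.4, 256.1]), np.int32(67)), (array([367.4, 257.2]), np.int32(41)), (array([407., 259.]), np.int32(7)), (array([415.2, 259.4]), np.int32(16)), (array([420.1, 260.2]), np.int32(12)), (array([380., 260.]), np.int32(5)), (array([406.5, 261. ]), np.int32(8)), (array([389.8, 266.3]), np.int32(15)), (array([401. , 271.4]), np.int32(144)), (array([376.7, 272.2]), np.int32(6)), (array([350. , 285.2]), np.int32(6)), (array([359.3, 286.2]), np.int32(6)), (array([368.9, 287.1]), np.int32(7)), (array([378., 288.]), np.int32(5)), (array([457. , 298.3]), np.int32(34)), (array([440.6, 294.2]), np.int32(5))]
ballspot [391.1855 245.3111]
floor -.08 [416.5812 277.1845]
wallfoot [419.73   278.5063]
```

All three worn balls kept their pixel positions while the scoop rose (so they are on the tank floor), both chips show in the scene view, and the three balls ride in the basket. Next is the transfer to the jar.

```bash
cat >> pl.py <<'E'
JAR=np.array([.4525,.102,.086])
def jl(dy,dz,tip,yaw=.106):
    d=Ro.from_euler("z",yaw).apply([0,dy,0]); return lipat(JAR+d+[0,0,dz],yaw,tip)
E
python3 - <<'E'
from pl import *
O0,e,b=now(); Rs=Ro.from_euler("z",.106)*Ro.from_euler("x",-.25); 
O1=JAR+Ro.from_euler("z",.106).apply([0,.022,0])+[0,0,.09]-Rs.apply([0,-.041,0])
f=np.cumsum([0,12,24,36,45,45,45,45,40,30,20,12]); f=f/f[-1]
print(O0,O1,np.linalg.norm(O1-O0))
plan([sc(O0+(O1-O0)*k,.106,-.25 if k>.05 else -.225) for k in f[1:]],g=0,dmax=.06)
E
```

```text
[ 0.4861 -0.194   0.1649] [0.446  0.1634 0.1659] 0.35960738829852007
[{"gripper":0,"x":0.013,"y":-0,"z":-0.008,"rx":-0,"ry":-0.025,"rz":0},{"gripper":0,"x":0.022,"y":-0,"z":-0.016,"rx":-0,"ry":-0.025,"rz":0},{"gripper":0,"x":0.026,"y":-0,"z":-0.026,"rx":-0,"ry":-0,"rz":0},{"gripper":0,"x":0.032,"y":-0.001,"z":-0.032,"rx":-0,"ry":-0,"rz":0},{"gripper":0,"x":0.033,"y":0,"z":-0.032,"rx":-0,"ry":-0,"rz":0}]
[{"gripper":0,"x":0.033,"y":-0,"z":-0.032,"rx":-0,"ry":-0,"rz":0},{"gripper":0,"x":0.032,"y":-0,"z":-0.032,"rx":-0,"ry":-0,"rz":0},{"gripper":0,"x":0.029,"y":-0.001,"z":-0.028,"rx":-0,"ry":-0,"rz":0},{"gripper":0,"x":0.022,"y":0,"z":-0.022,"rx":-0,"ry":-0,"rz":0},{"gripper":0,"x":0.015,"y":0,"z":-0.014,"rx":-0,"ry":-0,"rz":0}]
[{"gripper":0,"x":0.008,"y":-0,"z":-0.009,"rx":-0,"ry":-0,"rz":0}]
11 end [0.4353 0.2712 0.2729] [-3.1406  0.7727  1.6776]
```

>>> {"fn": "apply_moves", "kwargs": {
  "plan": [
    {"gripper": 0,"x": 0.013,"y": 0,"z": -0.008,"rx": 0,"ry": -0.025,"rz": 0},
    {"gripper": 0,"x": 0.022,"y": 0,"z": -0.016,"rx": 0,"ry": -0.025,"rz": 0},
    {"gripper": 0,"x": 0.026,"y": 0,"z": -0.026,"rx": 0,"ry": 0,"rz": 0},
    {"gripper": 0,"x": 0.032,"y": -0.001,"z": -0.032,"rx": 0,"ry": 0,"rz": 0},
    {"gripper": 0,"x": 0.033,"y": 0,"z": -0.032,"rx": 0,"ry": 0,"rz": 0}
  ]
}}

```text
time: 18.98
ee_pos: [0.4569, 0.0786, 0.272]
tcp_rot: [-3.142, 0.772, 1.677]
force: [1.0, 0.3, -4.6]
finger_gap: 0.0172
finger_force: 89.3
```

>>> {"fn": "apply_moves", "kwargs": {
  "plan": [
    {"gripper": 0,"x": 0.033,"y": 0,"z": -0.032,"rx": 0,"ry": 0,"rz": 0},
    {"gripper": 0,"x": 0.032,"y": 0,"z": -0.032,"rx": 0,"ry": 0,"rz": 0},
    {"gripper": 0,"x": 0.029,"y": -0.001,"z": -0.028,"rx": 0,"ry": 0,"rz": 0},
    {"gripper": 0,"x": 0.022,"y": 0,"z": -0.022,"rx": 0,"ry": 0,"rz": 0},
    {"gripper": 0,"x": 0.015,"y": 0,"z": -0.014,"rx": 0,"ry": 0,"rz": 0}
  ]
}}

```text
time: 19.6
ee_pos: [0.4364, 0.2612, 0.2717]
tcp_rot: [-3.141, 0.772, 1.679]
force: [0.4, 0.6, -3.5]
finger_gap: 0.0169
finger_force: 89.3
```

>>> {"fn": "apply_moves", "kwargs": {
  "plan": [
    {"gripper": 0,"x": 0.008,"y": 0,"z": -0.009,"rx": 0,"ry": 0,"rz": 0},
    {"gripper": 0,"x": 0,"y": 0,"z": 0,"rx": 0,"ry": 0,"rz": 0},
    {"gripper": 0,"x": 0,"y": 0,"z": 0,"rx": 0,"ry": 0,"rz": 0}
  ]
}}

```text
time: 19.98
ee_pos: [0.4356, 0.2702, 0.2731]
tcp_rot: [-3.141, 0.773, 1.676]
force: [0.4, 1.2, -4.1]
finger_gap: 0.017
finger_force: 89.3
```

```bash
python3 look2.py 11; python3 - <<'E'
from pl import *
o=robot.observe(); O,e,b=now(); Rs=Ro.from_euler("xyz",e); print(O,e,o["force"],o["qpos"])
L=O+Rs.apply([0,-.041,0]); print("lip rel jar",L-JAR)
t,s,w=robot.snapshot("top"),robot.snapshot("scene"),robot.snapshot("wrist")
for n,im in(("top",t),("scene",s),("wrist",w)):
    print(n,"jar pred",proj(im,JAR),[(np.round(q["xy"],1),round(q["score"],2)) for q in robot.tip_of(im,"jar_mouth")[:1]],"lip pred",proj(im,L),[(np.round(q["xy"],1),round(q["score"],2)) for q in robot.tip_of(im,"scoop_lip")[:1]])
plan([jl(.022,.03,-.12),jl(.022,.010,0),jl(.022,.010,.13),jl(.022,.008,.24),jl(.022,.005,.33),jl(.022,.003,.42),jl(.022,.0,.52),jl(.022,-.002,.64),jl(.022,-.002,.78)],g=0,dmax=.055,amax=.17)
E
```

```text
top ball_0 [(array([251., 262.]), 0.69), (array([241., 267.]), 0.61), (array([201., 260.]), 0.59), (array([237., 253.]), 0.58), (array([355., 167.]), 0.45)]
top worn_0 [(array([415., 239.]), 0.53), (array([405., 230.]), 0.47), (array([400., 232.]), 0.45)]
top shard_0 []
scene ball_0 [(array([205., 220.]), 0.61), (array([204., 233.]), 0.52)]
scene worn_0 [(array([415., 280.]), 0.5), (array([400., 267.]), 0.49), (array([402., 269.]), 0.43)]
scene shard_0 [(array([414., 268.]), 0.54), (array([405., 277.]), 0.35)]
wrist ball_0 [(array([267., 203.]), 0.72), (array([259., 176.]), 0.66), (array([304., 176.]), 0.66)]
wrist worn_0 [(array([283., 157.]), 0.57)]
wrist shard_0 []
[0.446  0.1635 0.1663] [-0.2498  0.0002  0.1062] [ 0.83    0.4564 -2.9334] [-0.6936  0.6399 -0.4742  1.5571  0.6171  1.7439 -1.2096]
lip rel jar [-0.0023  0.022   0.0905]
top jar pred [280.8126 253.9063] [(array([283.1, 253.5]), 0.76)] lip pred [270.3225 255.5426] [(array([271.5, 263.9]), 0.76)]
scene jar pred [254.6153 254.1696] [(array([256.6, 254.6]), 0.62)] lip pred [241.4006 232.2656] [(array([235.9, 234.5]), 0.68)]
wrist jar pred [280.3458 157.8423] [(array([281.1, 157.7]), 0.86)] lip pred [280.2616 223.054 ] [(array([279.1, 210.2]), 0.96)]
[{"gripper":0,"x":0.019,"y":-0,"z":0.04,"rx":-0,"ry":0.13,"rz":0},{"gripper":0,"x":-0.008,"y":-0,"z":0.013,"rx":-0,"ry":0.12,"rz":0},{"gripper":0,"x":-0.023,"y":-0,"z":-0.004,"rx":-0,"ry":0.13,"rz":0},{"gripper":0,"x":-0.018,"y":-0,"z":-0.001,"rx":-0,"ry":0.11,"rz":0},{"gripper":0,"x":-0.015,"y":-0,"z":-0,"rx":-0,"ry":0.09,"rz":0}]
[{"gripper":0,"x":-0.015,"y":-0,"z":-0.001,"rx":-0,"ry":0.09,"rz":0},{"gripper":0,"x":-0.017,"y":-0,"z":-0,"rx":-0,"ry":0.1,"rz":-0},{"gripper":0,"x":-0.021,"y":-0,"z":-0.002,"rx":-0,"ry":0.12,"rz":-0},{"gripper":0,"x":-0.025,"y":-0,"z":-0.003,"rx":-0,"ry":0.14,"rz":-0}]
9 end [0.4517 0.1174 0.26  ] [-3.1409 -0.2573  1.6768]
```

>>> {"fn": "apply_moves", "kwargs": {
  "plan": [
    {"gripper": 0,"x": 0.005,"y": 0,"z": 0.009,"rx": 0,"ry": 0.03,"rz": 0},
    {"gripper": 0,"x": 0.007,"y": 0,"z": 0.015,"rx": 0,"ry": 0.05,"rz": 0},
    {"gripper": 0,"x": 0.007,"y": 0,"z": 0.016,"rx": 0,"ry": 0.05,"rz": 0},
    {"gripper": 0,"x": -0.004,"y": 0,"z": 0.007,"rx": 0,"ry": 0.06,"rz": 0},
    {"gripper": 0,"x": -0.004,"y": 0,"z": 0.006,"rx": 0,"ry": 0.06,"rz": 0}
  ]
}}

```text
time: 21.65
ee_pos: [0.438, 0.2444, 0.2242]
tcp_rot: [-3.141, 0.522, 1.678]
force: [0.7, -0.7, -3.3]
finger_gap: 0.0172
finger_force: 89.2
```

```bash
python3 - <<'E'
from pl import *
o=robot.observe(); O,e,b=now(); Rs=Ro.from_euler("xyz",e); print(O,e,o["force"],o["qpos"])
print("lip rel jar",O+Rs.apply([0,-.041,0])-JAR)
plan([jl(.022,.010,.13),jl(.022,.008,.23),jl(.022,.006,.31),jl(.022,.004,.38),jl(.022,.003,.45),jl(.022,.0,.52),jl(.022,-.002,.64),jl(.022,-.002,.78)],g=0,dmax=.055,amax=.17)
E
```

```text
[0.4455 0.1664 0.0941] [0.0014 0.0005 0.1063] [ 0.68   -0.6762 -3.3312] [-0.5226  0.5533 -0.5332  1.7301  0.5729  1.4238 -1.1732]
lip rel jar [-0.0026  0.0237  0.008 ]
[{"gripper":0,"x":-0.025,"y":0,"z":-0.004,"rx":-0,"ry":0.129,"rz":0},{"gripper":0,"x":-0.017,"y":0,"z":-0.001,"rx":-0,"ry":0.1,"rz":0},{"gripper":0,"x":-0.013,"y":0,"z":-0.001,"rx":-0,"ry":0.08,"rz":0},{"gripper":0,"x":-0.012,"y":0,"z":-0,"rx":-0.001,"ry":0.07,"rz":0},{"gripper":0,"x":-0.012,"y":0,"z":-0.002,"rx":0,"ry":0.07,"rz":0}]
[{"gripper":0,"x":-0.011,"y":-0,"z":0.001,"rx":0,"ry":0.07,"rz":0},{"gripper":0,"x":-0.021,"y":-0,"z":-0.001,"rx":0,"ry":0.12,"rz":0},{"gripper":0,"x":-0.025,"y":-0,"z":-0.004,"rx":0,"ry":0.14,"rz":0}]
8 end [0.4516 0.1173 0.2604] [ 3.1416 -0.2575  1.6773]
```

>>> {"fn": "apply_moves", "kwargs": {
  "plan": [
    {"gripper": 0,"x": -0.025,"y": 0,"z": -0.004,"rx": 0,"ry": 0.129,"rz": 0},
    {"gripper": 0,"x": -0.017,"y": 0,"z": -0.001,"rx": 0,"ry": 0.1,"rz": 0},
    {"gripper": 0,"x": -0.013,"y": 0,"z": -0.001,"rx": 0,"ry": 0.08,"rz": 0},
    {"gripper": 0,"x": -0.012,"y": 0,"z": 0,"rx": 0,"ry": 0.07,"rz": 0},
    {"gripper": 0,"x": -0.012,"y": 0,"z": -0.002,"rx": 0,"ry": 0.07,"rz": 0}
  ]
}}

```text
time: 22.28
ee_pos: [0.4454, 0.1736, 0.2592]
tcp_rot: [-3.141, 0.073, 1.677]
force: [0.3, -0.9, -1.8]
finger_gap: 0.0168
finger_force: 89.5
```

>>> {"fn": "apply_moves", "kwargs": {
  "plan": [
    {"gripper": 0,"x": 0,"y": 0,"z": 0,"rx": 0,"ry": 0,"rz": 0},
    {"gripper": 0,"x": 0,"y": 0,"z": 0,"rx": 0,"ry": 0,"rz": 0},
    {"gripper": 0,"x": -0.011,"y": 0,"z": 0.001,"rx": 0,"ry": 0.07,"rz": 0},
    {"gripper": 0,"x": -0.021,"y": 0,"z": -0.001,"rx": 0,"ry": 0.12,"rz": 0},
    {"gripper": 0,"x": -0.025,"y": 0,"z": -0.004,"rx": 0,"ry": 0.14,"rz": 0}
  ]
}}

```text
time: 22.9
ee_pos: [0.4514, 0.1196, 0.2612]
tcp_rot: [3.141, -0.26, 1.683]
force: [-0.9, 0.2, -1.3]
finger_gap: 0.0168
finger_force: 89.5
```

>>> {"fn": "apply_moves", "kwargs": {
  "plan": [
    {"gripper": 0,"x": 0,"y": 0,"z": 0,"rx": 0,"ry": 0,"rz": 0},
    {"gripper": 0,"x": 0,"y": 0,"z": 0,"rx": 0,"ry": 0,"rz": 0},
    {"gripper": 0,"x": 0,"y": 0,"z": 0,"rx": 0,"ry": 0,"rz": 0}
  ]
}}

```text
time: 23.28
ee_pos: [0.451, 0.12, 0.2609]
tcp_rot: [-3.141, -0.256, 1.681]
force: [0.5, 0.4, -0.8]
finger_gap: 0.0169
finger_force: 89.5
```

```bash
python3 look2.py 12; python3 - <<'E'
from pl import *
o=robot.observe(); O,e,b=now(); Rs=Ro.from_euler("xyz",e); print(O,e,o["force"],o["qpos"])
print("lip rel jar",O+Rs.apply([0,-.041,0])-JAR)
for n in("top","scene","wrist"): print(n,proj(robot.snapshot(n),JAR-[0,0,.06]))
E
```

```text
top ball_0 []
top worn_0 [(array([406., 232.]), 0.58), (array([400., 230.]), 0.48), (array([417., 237.]), 0.4), (array([388., 241.]), 0.35)]
top shard_0 []
scene ball_0 []
scene worn_0 []
scene shard_0 [(array([257., 272.]), 0.68)]
wrist ball_0 [(array([249., 224.]), 0.84), (array([302., 263.]), 0.37)]
wrist worn_0 []
wrist shard_0 [(array([248., 224.]), 0.46)]
[0.4471 0.1529 0.113 ] [0.7791 0.0004 0.1057] [-0.5497 -1.0079 -1.3148] [ 0.398   0.3089 -0.7324  1.9411 -0.0586  0.9174 -0.1648]
lip rel jar [-0.0023  0.0219 -0.0018]
top [281.3922 253.5394]
scene [255.9525 266.3276]
wrist [280.3627 236.3217]
```

```bash
python3 - <<'E'
from pl import *
plan([jl(.022,.04,.6),sc([.445,.19,.16],.2,.2),sc([.462,.24,.16],.6,0),sc([.491,.329,.13],1.1,0)],g=0,dmax=.055,amax=.17)
E
```

```text
[{"gripper":0,"x":0.02,"y":-0,"z":-0.015,"rx":-0,"ry":-0.09,"rz":-0},{"gripper":0,"x":0.019,"y":-0,"z":-0.018,"rx":-0,"ry":-0.089,"rz":-0},{"gripper":0,"x":0.031,"y":-0.001,"z":0.002,"rx":-0.004,"ry":-0.133,"rz":-0.031},{"gripper":0,"x":0.03,"y":-0,"z":-0.003,"rx":-0.004,"ry":-0.134,"rz":-0.032},{"gripper":0,"x":0.031,"y":0.001,"z":-0.006,"rx":-0.004,"ry":-0.133,"rz":-0.031}]
[{"gripper":0,"x":0.022,"y":-0.001,"z":-0.003,"rx":-0.055,"ry":-0.066,"rz":-0.122},{"gripper":0,"x":0.023,"y":0.001,"z":-0.004,"rx":-0.055,"ry":-0.066,"rz":-0.122},{"gripper":0,"x":0.021,"y":0.005,"z":-0.006,"rx":-0.054,"ry":-0.065,"rz":-0.121},{"gripper":0,"x":0.019,"y":0.012,"z":0.001,"rx":-0.083,"ry":-0,"rz":-0.145},{"gripper":0,"x":0.017,"y":0.015,"z":0.001,"rx":-0.084,"ry":-0.001,"rz":-0.144}]
[{"gripper":0,"x":0.014,"y":0.016,"z":0.003,"rx":-0.083,"ry":0,"rz":-0.145}]
11 end [0.4214 0.3649 0.2606] [-3.1408  0.5232  2.6716]
```

>>> {"fn": "apply_moves", "kwargs": {
  "plan": [
    {"gripper": 0,"x": 0.02,"y": 0,"z": -0.015,"rx": 0,"ry": -0.09,"rz": 0},
    {"gripper": 0,"x": 0.019,"y": 0,"z": -0.018,"rx": 0,"ry": -0.089,"rz": 0},
    {"gripper": 0,"x": 0.031,"y": -0.001,"z": 0.002,"rx": -0.004,"ry": -0.133,"rz": -0.031},
    {"gripper": 0,"x": 0.03,"y": 0,"z": -0.003,"rx": -0.004,"ry": -0.134,"rz": -0.032},
    {"gripper": 0,"x": 0.031,"y": 0.001,"z": -0.006,"rx": -0.004,"ry": -0.133,"rz": -0.031}
  ]
}}

```text
time: 24.65
ee_pos: [0.4359, 0.2417, 0.3036]
tcp_rot: [3.139, 0.327, 1.77]
force: [1.6, -0.5, -2.5]
finger_gap: 0.0172
finger_force: 89.5
```

>>> {"fn": "apply_moves", "kwargs": {
  "plan": [
    {"gripper": 0,"x": 0.022,"y": -0.001,"z": -0.003,"rx": -0.055,"ry": -0.066,"rz": -0.122},
    {"gripper": 0,"x": 0.023,"y": 0.001,"z": -0.004,"rx": -0.055,"ry": -0.066,"rz": -0.122},
    {"gripper": 0,"x": 0.021,"y": 0.005,"z": -0.006,"rx": -0.054,"ry": -0.065,"rz": -0.121},
    {"gripper": 0,"x": 0.019,"y": 0.012,"z": 0.001,"rx": -0.083,"ry": 0,"rz": -0.145},
    {"gripper": 0,"x": 0.017,"y": 0.015,"z": 0.001,"rx": -0.084,"ry": -0.001,"rz": -0.144}
  ]
}}

```text
time: 25.28
ee_pos: [0.4198, 0.3473, 0.2696]
tcp_rot: [-3.141, 0.522, 2.511]
force: [0.8, -0.6, -0.8]
finger_gap: 0.017
finger_force: 89.5
```

>>> {"fn": "apply_moves", "kwargs": {
  "plan": [
    {"gripper": 0,"x": 0.014,"y": 0.016,"z": 0.003,"rx": -0.083,"ry": 0,"rz": -0.145},
    {"gripper": 0,"x": 0,"y": 0,"z": 0,"rx": 0,"ry": 0,"rz": 0},
    {"gripper": 0,"x": 0,"y": 0,"z": 0,"rx": 0,"ry": 0,"rz": 0}
  ]
}}

```text
time: 25.65
ee_pos: [0.4217, 0.3644, 0.2609]
tcp_rot: [-3.141, 0.523, 2.667]
force: [-0.2, 0.2, -1.3]
finger_gap: 0.0172
finger_force: 89.6
```

```bash
python3 look2.py 13; python3 - <<'E'
from pl import *
o=robot.observe(); O,e,b=now(); print(O,e,o["force"],o["qpos"])
for n in("top","scene"): print(n,proj(robot.snapshot(n),JAR-[0,0,.065]))
plan([sc([.491,.329,.02],1.1,0),sc([.491,.329,.008],1.1,0)],g=0,dmax=.04)
E
```

```text
top ball_0 [(array([294., 255.]), 0.63), (array([278., 267.]), 0.51), (array([290., 244.]), 0.48)]
top worn_0 [(array([398., 229.]), 0.59), (array([416., 238.]), 0.41), (array([405., 232.]), 0.39)]
top shard_0 [(array([283., 257.]), 0.6)]
scene ball_0 [(array([269., 257.]), 0.68), (array([379., 278.]), 0.25)]
scene worn_0 [(array([412., 280.]), 0.61), (array([396., 266.]), 0.52), (array([405., 269.]), 0.43)]
scene shard_0 [(array([405., 276.]), 0.59), (array([412., 269.]), 0.57), (array([256., 253.]), 0.32)]
wrist ball_0 [(array([ 79., 178.]), 0.86), (array([ 99., 189.]), 0.72)]
wrist worn_0 []
wrist shard_0 []
[0.4911 0.3288 0.1307] [-0.0004  0.0001  1.1004] [-0.3085 -1.2135 -1.5105] [-0.5539  0.4638 -0.8295  1.8667  0.893   1.2757 -0.6715]
top [281.4379 253.5105]
scene [256.0583 267.2889]
[{"gripper":0,"x":0.018,"y":0,"z":0.032,"rx":0,"ry":0,"rz":0},{"gripper":0,"x":0.019,"y":0,"z":0.032,"rx":0,"ry":0,"rz":0},{"gripper":0,"x":0.018,"y":0,"z":0.032,"rx":0,"ry":0,"rz":0.001},{"gripper":0,"x":0.006,"y":0,"z":0.01,"rx":0,"ry":0,"rz":-0}]
4 end [0.4215 0.3649 0.1384] [-3.1415  0.5232  2.6705]
```

>>> {"fn": "apply_moves", "kwargs": {
  "plan": [
    {"gripper": 0,"x": 0.018,"y": 0,"z": 0.032,"rx": 0,"ry": 0,"rz": 0},
    {"gripper": 0,"x": 0.019,"y": 0,"z": 0.032,"rx": 0,"ry": 0,"rz": 0},
    {"gripper": 0,"x": 0.018,"y": 0,"z": 0.032,"rx": 0,"ry": 0,"rz": 0},
    {"gripper": 0,"x": 0.006,"y": 0,"z": 0.01,"rx": 0,"ry": 0,"rz": 0},
    {"gripper": 0,"x": 0,"y": 0,"z": 0,"rx": 0,"ry": 0,"rz": 0}
  ]
}}

```text
time: 26.98
ee_pos: [0.4211, 0.3656, 0.1384]
tcp_rot: [-3.141, 0.523, 2.673]
force: [0.4, -0.3, -0.6]
finger_gap: 0.017
finger_force: 89.9
```

>>> {"fn": "apply_moves", "kwargs": {
  "plan": [
    {"gripper": 0,"x": 0.0015,"y": 0,"z": 0.0026,"rx": 0,"ry": 0,"rz": 0},
    {"gripper": 0,"x": 0,"y": 0,"z": 0,"rx": 0,"ry": 0,"rz": 0}
  ]
}}

```text
time: 27.22
ee_pos: [0.4222, 0.3654, 0.1368]
tcp_rot: [3.14, 0.525, 2.671]
force: [-0.8, 0.1, 5.3]
finger_gap: 0.0165
finger_force: 91.0
```

```bash
python3 - <<'E'
from pl import *
o=robot.observe(); O,e,b=now(); print(O,e,o["force"])
E
```

```text
[0.4922 0.3293 0.007 ] [-0.0023 -0.0018  1.1006] [-0.8017  0.1466  5.3258]
```

```bash
python3 - <<'E'
from pl import *
s=robot.snapshot("wrist"); save(s,"w14.png")
for l in("scoop_lip","scoop","scoop_grip"): print(l,[(np.round(q["xy"],1),round(q["score"],2)) for q in robot.tip_of(s,l)[:2]])
a=cv2.imread("pics/wrist3.png",0)[140:320,215:345]; b=cv2.imread("pics/w14.png",0)[130:330,205:355]
# handle+stems region match
for nm,(r0,r1,c0,c1) in dict(handle=(230,300,260,302),ring=(315,390,250,315),basket=(155,200,225,335)).items():
    A=cv2.imread("pics/wrist3.png",0)[r0:r1,c0:c1]; B=cv2.imread("pics/w14.png",0)[r0-15:r1+15,c0-15:c1+15]
    m=cv2.matchTemplate(B,A,cv2.TM_CCOEFF_NORMED); _,v,_,p=cv2.minMaxLoc(m); print(nm,v,np.array(p)-15)
E
```

```text
scoop_lip [(array([275.4, 217.5]), 0.75)]
scoop [(array([281.3, 186.9]), 0.83)]
scoop_grip [(array([280. , 286.4]), 0.57)]
handle 0.9597852826118469 [ 0 -5]
ring 0.9172796607017517 [0 1]
basket 0.8151714205741882 [ 0 -6]
```

```bash
python3 - <<'E'
from pl import *
s=robot.snapshot("wrist"); O,e,b=now(); p,R=cur(); Rs=Ro.from_euler("xyz",e)
for d in(-.08,-.05,-.03,0,.03,.05,.08):
    Q=Rs*Ro.from_euler("x",d); o=p-Q.apply(OFF)
    P=lambda *v:np.round(proj(s,o+Q.apply(v)),1)
    print(d,"lip",P(0,-.041,0),"orig",P(0,0,0),"backbar",P(0,.044,.038),"hlow",P(0,.053,.088),"htop",P(0,.1,.17),"z lip,back",(o+Q.apply([0,-.041,0]))[2],(o+Q.apply([0,.044,0]))[2])
E
```

```text
-0.08 lip [280.9 237.9] orig [280.9 207. ] backbar [280.9 199.6] hlow [280.8 246.7] htop [280.5 353.2] z lip,back 0.01709886324863202 0.010123904268573253
-0.05 lip [280.9 232.4] orig [280.9 201.9] backbar [280.9 195.7] hlow [280.8 244.3] htop [280.5 356.7] z lip,back 0.013260403325922002 0.008829596495286713
-0.03 lip [280.9 228.7] orig [280.9 198.5] backbar [280.9 193.1] hlow [280.8 242.7] htop [280.5 359.1] z lip,back 0.010763013160376207 0.008030664501449224
0 lip [280.9 223.2] orig [280.9 193.4] backbar [280.9 189.3] hlow [280.8 240.3] htop [280.5 362.5] z lip,back 0.00711179980596435 0.006928975170624957
0.03 lip [280.9 217.6] orig [280.9 188.3] backbar [280.9 185.4] hlow [280.8 238. ] htop [280.5 365.7] z lip,back 0.0035773458519909145 0.005944209770070624
0.05 lip [280.9 214. ] orig [280.9 184.9] backbar [280.9 182.9] hlow [280.8 236.4] htop [280.5 367.8] z lip,back 0.0012874847113263361 0.005353099237657958
0.08 lip [280.9 208.5] orig [280.9 179.7] backbar [280.9 179. ] hlow [280.8 234.1] htop [280.5 370.9] z lip,back -0.002045355052022351 0.0045651241111154955
```

```bash
python3 - <<'E'
from pl import *
p,R=cur(); rel=Ro.from_quat(np.load("rel.npy")); Rs=R*rel.inv()*Ro.from_euler("x",.037); rel2=Rs.inv()*R; np.save("rel.npy",rel2.as_quat())
print(now()); O,e,b=now()
plan([sc([O[0],O[1],.0035],1.1,0)],g=0)
E
```

```text
(array([0.488 , 0.3315, 0.0042]), array([ 0.0348, -0.002 ,  1.1004]), array([0.0591, 0.499 , 0.0042]))
[{"gripper":0,"x":0.006,"y":0,"z":0.001,"rx":0.002,"ry":-0.035,"rz":-0.001}]
1 end [0.4181 0.3675 0.133 ] [-3.1408  0.56    2.6714]
```

>>> {"fn": "apply_moves", "kwargs": {
  "plan": [
    {"gripper": 0,"x": 0.006,"y": 0,"z": 0.001,"rx": 0.002,"ry": -0.035,"rz": -0.001},
    {"gripper": 0,"x": 0,"y": 0,"z": 0,"rx": 0,"ry": 0,"rz": 0},
    {"gripper": 0,"x": 0,"y": 0,"z": 0,"rx": 0,"ry": 0,"rz": 0}
  ]
}}

```text
time: 27.85
ee_pos: [0.4182, 0.3673, 0.1329]
tcp_rot: [-3.141, 0.56, 2.671]
force: [0.6, 0.9, 4.8]
finger_gap: 0.0166
finger_force: 90.7
```

```bash
python3 - <<'E'
from pl import *
o=robot.observe(); print(now(),o["force"],o["ft_torque"])
E
```

```text
(array([0.4879, 0.331 , 0.003 ]), array([-0.0006,  0.0004,  1.1001]), array([0.059 , 0.4986, 0.003 ])) [0.6064 0.9441 4.8001] [-0.0922 -0.3697  0.0423]
```

>>> {"fn": "apply_moves", "kwargs": {
  "plan": [
    {"gripper": 0.4,"x": 0,"y": 0,"z": 0,"rx": 0,"ry": 0,"rz": 0},
    {"gripper": 0.7,"x": 0,"y": 0,"z": 0,"rx": 0,"ry": 0,"rz": 0},
    {"gripper": 1,"x": 0,"y": 0,"z": 0,"rx": 0,"ry": 0,"rz": 0},
    {"gripper": 1,"x": 0,"y": 0,"z": 0,"rx": 0,"ry": 0,"rz": 0},
    {"gripper": 1,"x": 0,"y": 0,"z": 0,"rx": 0,"ry": 0,"rz": 0}
  ]
}}

```text
time: 28.48
ee_pos: [0.4172, 0.367, 0.1314]
tcp_rot: [-3.138, 0.558, 2.673]
force: [-0.6, 0.4, -0.4]
finger_gap: 0.0851
finger_force: 0.0
```

>>> {"fn": "apply_moves", "kwargs": {
  "plan": [
    {"gripper": 1,"x": 0,"y": 0,"z": -0.015,"rx": 0,"ry": 0,"rz": 0},
    {"gripper": 1,"x": 0,"y": 0,"z": -0.03,"rx": 0,"ry": 0,"rz": 0},
    {"gripper": 1,"x": 0,"y": 0,"z": -0.04,"rx": 0,"ry": 0,"rz": 0},
    {"gripper": 1,"x": 0,"y": 0,"z": -0.04,"rx": 0,"ry": 0,"rz": 0},
    {"gripper": 1,"x": 0,"y": 0,"z": 0,"rx": 0,"ry": 0,"rz": 0}
  ]
}}

```text
time: 29.1
ee_pos: [0.3564, 0.3999, 0.2406]
tcp_rot: [3.139, 0.557, 2.673]
force: [0.0, 0.6, 0.0]
finger_gap: 0.0853
finger_force: 0.0
```

```bash
python3 look2.py 15; python3 - <<'E'
from pl import *
o=robot.observe(); print(o["ee_pos"],o["force"],o["finger_gap"])
s,t=robot.snapshot("wrist"),robot.snapshot("top")
for n,im in(("wrist",s),("top",t)):
  for l,z in(("scoop_lip",.003),("scoop",.003),("scoop_grip",.132),("tray",0)): print(n,l,[(atz(im,q["xy"],z),round(q["score"],2)) for q in robot.tip_of(im,l)[:1]])
O=np.array([.488,.331,.003]);R=Ro.from_euler("z",1.1); print("expected grip",O+R.apply([0,.077,.129]),"lip",O+R.apply([0,-.041,0]))
E
```

```text
top ball_0 [(array([291., 248.]), 0.68), (array([279., 267.]), 0.63), (array([296., 253.]), 0.58)]
top worn_0 [(array([418., 240.]), 0.54), (array([401., 229.]), 0.46), (array([406., 230.]), 0.45)]
top shard_0 []
scene ball_0 [(array([271., 258.]), 0.47), (array([268., 273.]), 0.47), (array([378., 273.]), 0.22)]
scene worn_0 [(array([359., 201.]), 0.72), (array([414., 277.]), 0.44), (array([404., 266.]), 0.4), (array([395., 267.]), 0.39)]
scene shard_0 [(array([413., 279.]), 0.72), (array([405., 274.]), 0.47), (array([412., 268.]), 0.35)]
wrist ball_0 [(array([117., 227.]), 0.45)]
wrist worn_0 [(array([  4., 293.]), 0.46), (array([102., 252.]), 0.46)]
wrist shard_0 []
[0.3584 0.3972 0.2372] [ 0.427  -1.1759 -0.0774] 0.08576808856047954
wrist scoop_lip [(array([0.5214, 0.3086, 0.003 ]), 0.75)]
wrist scoop [(array([0.489 , 0.3332, 0.003 ]), 0.93)]
wrist scoop_grip [(array([0.4203, 0.3642, 0.132 ]), 0.85)]
wrist tray [(array([0.4928, 0.3304, 0.    ]), 0.69)]
top scoop_lip [(array([0.5116, 0.3035, 0.003 ]), 0.74)]
top scoop [(array([0.4922, 0.3378, 0.003 ]), 0.69)]
top scoop_grip [(array([0.4169, 0.3716, 0.132 ]), 0.81)]
top tray [(array([0.4933, 0.3349, 0.    ]), 0.72)]
expected grip [0.4194 0.3659 0.132 ] lip [0.5245 0.3124 0.003 ]
```

```bash
python3 -c "
from plant import robot
print(robot.hand_in())"
```

```text
the job is handed in; nothing more can be done
None
```

I handed the job in at about 29 s of the 72 s allowed: by the last camera check the three good balls are in the jar, the worn balls and chips are in the tank, and the scoop stands released in its tray. The hand-in returned no verdict.

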